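Reload the disinfection drawer

TASK

Pull open the drawer of the white disinfection cabinet, take the clean instrument cassette out of it and stand it on the black mat, and only then lay all the used pliers that lie on the bench (not those hanging on the racks) in the drawer. Push the drawer fully shut, and after that press the start button on top of the cabinet all the way down and let it come up again. Leave the other things on the bench where they are.

Things in the scene. Friction and masses are not known exactly. Their poses are not given: they have to be found in the camera images.
- cabinet: White disinfection cabinet fixed to the bench, 260 mm deep (x), 300 mm wide (y), 110 mm high, with one drawer across its whole front. Origin: centre of its underside; its own -x axis points out of the drawer front, towards the robot, so the front face is 130 mm from the origin along -x. Its roof is closed: only the part of the drawer pulled out of the front can be reached from above.
- cabinet_drawer0 (a joint): How far the drawer is pulled out along the cabinet's -x axis, m: 0 fully shut, 0.182 fully out. Slides easily (about 1 N) and stays where it is left. It may start up to 0.015 ajar.
- cabinet_drawer0_handle (a point): Middle of the drawer's handle: a horizontal steel bar 11 mm thick and 120 mm long along the cabinet's y, 35 mm in front of the drawer front, about 72 mm above the bench (38 mm below the cabinet's top). Moves with the drawer; axes as the cabinet's.
- drawer_floor (a point): Centre of the drawer's inner floor, 22 mm above the bench, z up, x and y as the cabinet's; moves with the drawer. Inside, the drawer runs 107 mm to each side along x and 129 mm to each side along y; its side walls rise 66 mm above this floor, its front panel about 75 mm. Inner front wall at x = -0.107 in this frame.
- start (a joint): Travel of the start button, m: 0 up, 0.008 fully down. A spring pushes it up; fully down takes 5 N.
- start_top (a point): Middle of the top face of the start button: a round grey button 40 mm across in a 56 mm steel ring, on top of the cabinet near its front edge. Pressed straight down. When up, its face stands 24 mm above the cabinet's roof.
- mat: Black rubber mat fixed flat on the bench, 200 mm (x) by 150 mm (y), 3 mm thick, to the left of the cabinet. Origin: centre of its underside.
- cassette: Clean instrument cassette: aluminium box 110 mm long (x) by 60 mm wide (y) by 35 mm high, with a black upright grip rib along the middle of its lid, 60 mm long (x), 14 mm thick (y), reaching from 35 to 61 mm above the underside. 250 g. Origin: centre of its underside. It starts flat in the shut drawer, in the front half of it, roughly lengthwise in the cabinet's x.
- pliers1: Used steel hand pliers with flat straight jaws, lying flat on the bench to the right of the cabinet (absent in some runs). About 135 mm long: jaws to +x (35 to 55 mm), two handles to -x (92 mm, 45 mm wide over both). Origin: under the hub, near the centre of mass. The hub is a block 28 mm long (x), 22 mm wide (y) and 14 mm high: grip it across y. 90 to 180 g.
- pliers2: Used steel hand pliers with slender round-nose jaws, lying flat on the bench to the right of the cabinet (absent in some runs). About 135 mm long: jaws to +x (35 to 55 mm), two handles to -x (92 mm, 45 mm wide over both). Origin: under the hub, near the centre of mass. The hub is a block 28 mm long (x), 22 mm wide (y) and 14 mm high: grip it across y. 90 to 180 g.
- pliers3: Used steel hand pliers with a blunt wide cutter head, lying flat on the bench to the right of the cabinet (absent in some runs). About 135 mm long: jaws to +x (35 to 55 mm), two handles to -x (92 mm, 45 mm wide over both). Origin: under the hub, near the centre of mass. The hub is a block 28 mm long (x), 22 mm wide (y) and 14 mm high: grip it across y. 90 to 180 g.
- pliers4: Used steel hand pliers with jaws bent to one side, lying flat on the bench to the right of the cabinet (absent in some runs). About 135 mm long: jaws to +x (35 to 55 mm), two handles to -x (92 mm, 45 mm wide over both). Origin: under the hub, near the centre of mass. The hub is a block 28 mm long (x), 22 mm wide (y) and 14 mm high: grip it across y. 90 to 180 g.
- cast: Not part of the job: plaster cast, a round white block 68 mm across, 34 high, standing or lying on the bench. Origin at its underside.
- bowl: Not part of the job: grey plastic mixing bowl, 100 mm across, 55 high, standing or lying on the bench. Origin at its underside.
- jar: Not part of the job: amber jar with white cap, 56 mm across, 70 high, standing or lying on the bench. Origin at its underside.
- driver: Not part of the job: screwdriver with a blue handle and steel shaft, about 200 mm long, standing or lying on the bench. Origin at its underside.
- spray: Not part of the job: white bottle, 60 mm across, 160 high, standing or lying on the bench. Origin at its underside.
- waxbox: Not part of the job: cardboard box 100 x 70 x 30 mm, standing or lying on the bench. Origin at its underside.
- mug: Not part of the job: white mug, 76 mm across, 90 high, standing or lying on the bench. Origin at its underside.
Mind the look-alikes: they are no part of the job. What is shaped like the pliers4 but brown, purple or yellow is not meant.

How it is judged (in metres and radians):
On the way, in this order (a step that is already met when the one before it is completed fails the run):
1. the drawer is pulled open (value of joint cabinet_drawer0 above 0.12 m), for 0.2 s.
2. the cassette stands on the mat (x of cassette in the frame of mat between -0.09 and 0.09 m and y of cassette in the frame of mat between -0.065 and 0.065 m and z of cassette in the frame of mat between 0 and 0.012 m and angle between cassette's own z axis and vertical below 0.15 rad), for 0.3 s.
3. all the used pliers lie in the drawer (x of pliers1 in the frame of drawer_floor between -0.108 and 0.108 m and y of pliers1 in the frame of drawer_floor between -0.128 and 0.128 m and z of pliers1 in the frame of drawer_floor between -0.01 and 0.05 m and x of pliers2 in the frame of drawer_floor between -0.108 and 0.108 m and y of pliers2 in the frame of drawer_floor between -0.128 and 0.128 m and z of pliers2 in the frame of drawer_floor between -0.01 and 0.05 m and x of pliers3 in the frame of drawer_floor between -0.108 and 0.108 m and y of pliers3 in the frame of drawer_floor between -0.128 and 0.128 m and z of pliers3 in the frame of drawer_floor between -0.01 and 0.05 m and x of pliers4 in the frame of drawer_floor between -0.108 and 0.108 m and y of pliers4 in the frame of drawer_floor between -0.128 and 0.128 m and z of pliers4 in the frame of drawer_floor between -0.01 and 0.05 m), for 0.3 s.
4. the drawer is shut (value of joint cabinet_drawer0 below 0.005 m), for 0.2 s.
5. the start button is pressed fully down (value of joint start above 0.0068 m and value of joint cabinet_drawer0 below 0.008 m), for 0.05 s.
At the end, for the whole second after the job is handed in: The drawer is shut (under 8 mm out), all the pliers that were on the bench lie in it, the cassette stands flat on the mat with its middle over the mat, the start button is up again, everything at rest (all of step 2 and all of step 3 and value of joint cabinet_drawer0 below 0.008 m and value of joint start below 0.0015 m and linear speed of each of cassette, pliers1, pliers2, pliers3, pliers4 below 0.02 m/s); the robot touches nothing.
It fails at once if used pliers put in the drawer while the clean cassette is still in it (x of cassette in the frame of drawer_floor between -0.108 and 0.108 m and y of cassette in the frame of drawer_floor between -0.128 and 0.128 m and z of cassette in the frame of drawer_floor between -0.01 and 0.03 m and ((x of pliers1 in the frame of drawer_floor between -0.108 and 0.108 m and y of pliers1 in the frame of drawer_floor between -0.128 and 0.128 m and z of pliers1 in the frame of drawer_floor between -0.01 and 0.03 m) or (x of pliers2 in the frame of drawer_floor between -0.108 and 0.108 m and y of pliers2 in the frame of drawer_floor between -0.128 and 0.128 m and z of pliers2 in the frame of drawer_floor between -0.01 and 0.03 m) or (x of pliers3 in the frame of drawer_floor between -0.108 and 0.108 m and y of pliers3 in the frame of drawer_floor between -0.128 and 0.128 m and z of pliers3 in the frame of drawer_floor between -0.01 and 0.03 m) or (x of pliers4 in the frame of drawer_floor between -0.108 and 0.108 m and y of pliers4 in the frame of drawer_floor between -0.128 and 0.128 m and z of pliers4 in the frame of drawer_floor between -0.01 and 0.03 m))).
It fails at once if the start button pressed while the drawer is open (value of joint start above 0.004 m and value of joint cabinet_drawer0 above 0.02 m).
It fails at once if another thing on the bench pushed away (more than 60 mm) (distance of any of cast, bowl, jar, driver, spray, waxbox, mug from where it was at the start of the episode above 0.06 m).
Of pliers1, pliers2, pliers3, pliers4 only 2 to 4 are there at a start; the rules pass over those that are not, and their reading is None.
At some moment in a run one of pliers1, pliers2, pliers3, pliers4, cassette may be knocked a few centimetres aside while the robot is not near it.
Once in a run the grip may slacken for a moment while it holds something.
It also fails if it takes over 210 s, if anything falls off the work surface, if the arm or the gripper's body presses on something with over 40 N, if the wrist force passes 120 N, or if a joint passes its speed limit or range.

ROBOT

A 7-joint arm with a two-finger parallel gripper is mounted at the origin on the work surface. World frame = base frame: x ahead of the robot, y to its left, z up, the work surface at z = 0. Lengths are in mm, angles in rad, forces in N, time in s.
With the tool pointing down it reaches from about 350 to 900 mm from the base axis. Payload 8.1 kg.
Tool frame: the origin (TCP) lies midway between the tips of the shut fingers; the grasp point (between the pads) lies 19 mm behind it; z points along the fingers, y is the line along which they close (so a half turn about z gives the same grasp; the last joint's range is limited). The gripper opens to 92 mm and grips with 3 to 60 N. Pads are 19 mm wide; open, the fingers measure 130 mm over their backs; the gripper's body (75 mm by 190 mm) begins 47 mm behind the grasp point.
Start: joints at [-0.103, 0.434, 0.025, 1.573, -0.012, 1.134, -0.075], TCP at [625.013, -0.027, 226.742] pointing down, gripper open.
Joint ranges: [-2.62, 2.62], [-0.44, 2.09], [-1.27, 1.32], [0.08, 2.57], [-1.32, 4.46], [0.12, 2], [-2.74, 2.74]. Speed limits (rad/s): [2.22, 2.22, 3.01, 3.01, 3.14, 3.14, 3.14].

INTERFACE

Orientations are given as a 3x3 rotation matrix whose columns are the frame's x, y, z axes.
In Python, from bench import arm gives the robot as it stands. The module is installed in compiled form; this text tells all that it offers.
- The arm moves only by the tool play_rows, never from a script. Its argument "deltas" is a list of rows, each an object with "travel": the shift along the tool's x, y, z in mm, a list of three; "twist": the turn, a rotation vector about the tool's x, y, z in degrees, a list of three; "gripper": the finger opening in mm, from 0 to 91.8. In form: [{"travel": [tx, ty, tz], "twist": [rx, ry, rz], "gripper": gripper}, ...]. A call has 1 to 5 rows; each row is the pose to reach, as a shift and turn from the pose commanded when the call began, along the tool's axes at that moment; what a row does not reach only later rows make up. A row lasts 1/8 s, in which the tool goes at most 62.5 mm and 10.7 degrees, less where a joint would pass 70% of its speed; a pose out of reach is approached as far as the arm can. A call with a gripper value outside its range is refused whole. The fingers move at their own pace and stop on an object; "grip_force" is the grip in N (left out, the last holds). Time passes only in rows, so rows that repeat a pose let the fingers close. It gives the time, the measured TCP pose, the force, the opening and the grip force at its end, in the units of the state.
- arm.state(): the state, without advancing time (a new reading comes with each control period).
- arm.grab_frame(name): name is "scene" or "side" or "wrist"; returns (picture, depth): 400x640x3 uint8, blue, green, red; 400x640 float32, mm along the optical axis (not along the pixel's ray), 0 where there is no reading.
- arm.camera_info(name): a dict with "camera_matrix" (3x3 intrinsics, pixels), "R" (3x3) and "t" (3): a world point X has camera coordinates R X + t; the wrist camera has in their place "T_tool_cam" (4x4, takes a point from camera to tool coordinates, whose origin is the TCP and whose axes are the flange's). Camera axes: x right, y down, z forward; pixel columns grow to the right and rows downward; lengths in mm; the calibration is good to about 2 mm. A picture is of the moment at which its call begins: read the wrist's pose just before it. camera_info takes no time and is no camera call.
- arm.sign_off(): hands the job in; it is judged then, once.
Trained networks look in the newest picture that a camera, given by its name, has taken for a name from the list of things; names that differ only in an ending like _2 or _b are one class to them, and where a whole thing is asked for, a point or a joint stands for the part that bears it (a point fixed in the world has none). Each returns a list of dicts, best first, with "conf" (0 to 1); they miss things now and then, are a little off and sometimes report something else, mostly with a low value. They report only what shows in the picture. A call takes as long as a camera call. They do not tell look-alikes from the thing itself.
- arm.look_for(camera, target): "position" ([x, y, z] in mm, in the coordinates of the camera as it stood for that picture, good to about 4 mm: the middle of the surface that is visible of it).
The state is a dict: "time": time; "qpos": joint angles; "qvel": joint speeds; "joint_torque": joint torques, N m; "position": TCP position; "tcp_rot": TCP orientation; "contact_force": force on the tool from outside, world axes, zero at the start; "torque": the same for the moment, N m; "gripper_width": finger opening in mm; "grip_force": force on a finger pad.
Only numpy, scipy, OpenCV 4.12 (cv2) and the standard library are available. Lean on these libraries where they do the work, as an engineer would, in place of code of your own. Each camera call takes 0.05 s, during which the arm holds its last target. There are 200 camera calls.

## Working session

There is one attempt and no reset: what is moved stays moved. The work goes in short steps, Python scripts to look and compute and a tool call to move; the robot and the scene stay as the last step left them, time stands still between calls to the robot, and variables do not carry over. Pictures are saved under pics/ and viewed, at most 14 in all, crops included, and the job is handed in when it is done.

Besides the shell and the picture viewer there is one more tool, called as name(argument=value, ...), one argument or row to a line, values as JSON. play_rows: Moves the arm, as the interface text tells. Its arguments: {"type":"object","properties":{"deltas":{"type":"array","items":{"type":"object","properties":{"travel":{"type":"array","items":{"type":"number"}},"twist":{"type":"array","items":{"type":"number"}},"gripper":{"type":"number"}}}},"grip_force":{"type":"number"}},"required":["deltas"]}

```bash
mkdir -p pics
cat > h.py <<'E'
import numpy as np, cv2
from bench import arm
def cam(n):
    i=arm.camera_info(n); K=np.array(i["camera_matrix"])
    if n=="wrist":
        s=arm.state(); T=np.array(i["T_tool_cam"]); R=np.array(s["tcp_rot"]); p=np.array(s["position"])
        return K, R@T[:3,:3], R@T[:3,3]+p
    R=np.array(i["R"]); return K, R.T, -R.T@np.array(i["t"])
def grab(n,save=None):
    c=cam(n); im,d=arm.grab_frame(n); im=np.array(im); d=np.array(d)
    if save: cv2.imwrite("pics/"+save,im)
    return c,im,d
def cloud(c,d):
    K,R,t=c; v,u=np.mgrid[:d.shape[0],:d.shape[1]]
    P=np.stack([(u-K[0,2])/K[0,0]*d,(v-K[1,2])/K[1,1]*d,d],-1)
    W=P@R.T+t; W[d<=0]=np.nan; return W
def look(n,c,t):
    return [(round(r["conf"],2),np.round(c[1]@np.array(r["position"])+c[2],0)) for r in arm.look_for(n,t)]
def pix(c,X):
    K,R,t=c; q=K@(R.T@(np.array(X,float)-t)); return np.round(q[:2]/q[2])
def st():
    s=arm.state(); print("t",round(s["time"],2),"p",np.round(s["position"],1),"yaw",np.round(np.degrees(np.arctan2(s["tcp_rot"][1][0],s["tcp_rot"][0][0])),1),"w",round(s["gripper_width"],1),"F",np.round(s["contact_force"],1),"gf",round(s["grip_force"],1)); return s
E
python3 - <<'E'
from h import *
s=st(); print(np.round(s["tcp_rot"],3))
print(arm.camera_info("wrist")["T_tool_cam"])
for n in ["scene","side"]:
    c,im,d=grab(n,n+"0.png"); print(n,np.round(c[2]),np.round(c[1],2).tolist())
    for t in ["cabinet","cabinet_drawer0_handle","start_top","mat","pliers1","pliers2","pliers3","pliers4"]:
        for r in look(n,c,t)[:4]: print(t,r[0],r[1],pix(c,r[1]))
E
```

```text
t 0.0 p [ 6.245e+02 -1.000e-01  2.259e+02] yaw 90.0 w 91.9 F [-0.6 -1.2  0.3] gf 0.0
[[ 0.     1.    -0.002]
 [ 1.    -0.    -0.   ]
 [-0.    -0.002 -1.   ]]
[[-8.49275867e-04 -9.61151915e-01 -2.76018612e-01  7.32894199e+01]
 [ 9.99999546e-01 -6.97179564e-04 -6.49159152e-04  6.47086168e-01]
 [ 4.31506027e-04 -2.76019038e-01  9.61152071e-01 -1.56931935e+02]
 [ 0.00000000e+00  0.00000000e+00  0.00000000e+00  1.00000000e+00]]
scene [ 891. -555.  954.] [[0.85, 0.43, -0.3], [0.52, -0.7, 0.49], [-0.01, -0.57, -0.82]]
cabinet 0.9 [785. 100. 105.] [418. 194.]
cabinet_drawer0_handle 0.82 [643.  62.  97.] [365. 183.]
cabinet_drawer0_handle 0.69 [659. 407.  67.] [418. 119.]
start_top 0.66 [ 548. -230.   12.] [280. 262.]
start_top 0.47 [ 707. -318.   30.] [312. 319.]
start_top 0.17 [403. -70.  32.] [270. 193.]
mat 0.94 [547. 456.   1.] [391. 114.]
pliers1 0.82 [ 544. -231.   11.] [279. 262.]
pliers1 0.74 [ 474. -357.   10.] [228. 287.]
pliers1 0.74 [ 488. -465.   11.] [204. 326.]
pliers1 0.7 [ 619. -538.   16.] [226. 384.]
pliers2 0.82 [ 544. -231.   11.] [279. 262.]
pliers2 0.74 [ 474. -357.   
[... 828 characters left out ...]
 0.86 [ 462. -351.    6.] [384. 324.]
pliers1 0.83 [ 351. -218.   11.] [307. 312.]
pliers1 0.73 [ 622. -566.   11.] [512. 345.]
pliers1 0.73 [315. 252.  25.] [196. 219.]
pliers2 0.86 [ 462. -351.    6.] [384. 324.]
pliers2 0.83 [ 351. -218.   11.] [307. 312.]
pliers2 0.73 [ 622. -566.   11.] [512. 345.]
pliers2 0.73 [315. 252.  25.] [196. 219.]
pliers3 0.86 [ 462. -351.    6.] [384. 324.]
pliers3 0.83 [ 351. -218.   11.] [307. 312.]
pliers3 0.73 [ 622. -566.   11.] [512. 345.]
pliers3 0.73 [315. 252.  25.] [196. 219.]
pliers4 0.86 [ 462. -351.    6.] [384. 324.]
pliers4 0.83 [ 351. -218.   11.] [307. 312.]
pliers4 0.73 [ 622. -566.   11.] [512. 345.]
pliers4 0.73 [315. 252.  25.] [196. 219.]
```

View pics/scene0.png

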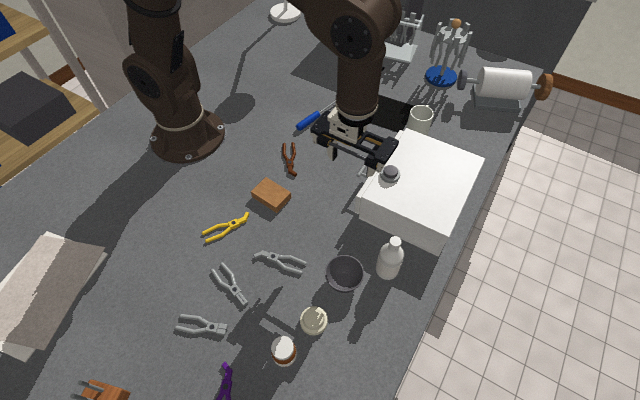

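View pics/side0.png

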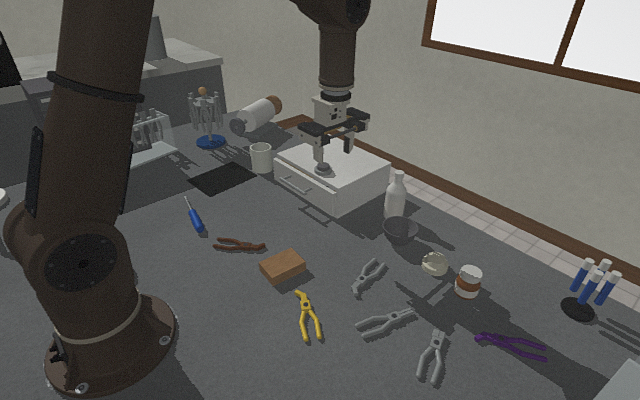

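The scene view shows three grey pliers at pixels (280,262), (228,287) and (204,326). The yellow (225,228), brown (290,160) and purple (226,380) ones are look-alikes. The cabinet is at (420,190), its button at (390,174), and the mat lies behind the gripper at about (391,108).

Run:
```python
from h import *
for n in ["scene","side"]:
    c,im,d=grab(n); W=cloud(c,d)
    x,y,z=W[...,0],W[...,1],W[...,2]
    m=(abs(z-110)<6)&(x>550)&(x<1050)&(y>-150)&(y<350)&(im.min(2)>120)
    nn,l,s,_=cv2.connectedComponentsWithStats(m.astype(np.uint8)); k=1+s[1:,4].argmax(); P=W[l==k]
    print(n,"roof",s[k,4],"z",np.round(np.median(P[:,2]),1), cv2.minAreaRect(P[:,:2].astype(np.float32)))
    b=cv2.boxPoints(cv2.minAreaRect(P[:,:2].astype(np.float32))); print(np.round(b).tolist())
    m=(z>118)&(z<142)&(x>620)&(x<760)&(y>40)&(y<190)
    P=W[m&(im.max(2)<230)]; print("btn",len(P),np.round(np.median(P,0)) if len(P) else 0, np.round(P.min(0)) if len(P) else 0, np.round(P.max(0)) if len(P) else 0)
    m=(z>5)&(z<30)&(x>350)&(x<680)&(y<-120)&(y>-580)
    nn,l,s,_=cv2.connectedComponentsWithStats(m.astype(np.uint8))
    for k in range(1,nn):
        if s[k,4]>80:
            P=W[l==k]; print("comp",s[k].tolist(),np.round(np.nanmedian(P,0)),"bgr",np.median(im[l==k],0), [np.round(v) for v in cv2.minAreaRect(P[:,:2].astype(np.float32))])
    m=(abs(z-3)<3)&(im.max(2)<40)&(y>200)&(x>300)
    if m.sum()>50:
        nn,l,s,_=cv2.connectedComponentsWithStats(m.astype(np.uint8)); k=1+s[1:,4].argmax(); P=W[l==k]
        print("mat",s[k,4],np.round(cv2.boxPoints(cv2.minAreaRect(P[:,:2].astype(np.float32)))).tolist())
    m=(z>66)&(z<85)&(x>580)&(x<700)&(y>20)&(y<230); P=W[m]
    if m.sum()>5: print("handle",m.sum(),np.round(np.percentile(P,[2,50,98],axis=0)).tolist())
    cv2.imwrite("pics/crop_%s.png"%n, cv2.resize(im[200:400,170:370] if n=="scene" else im[120:240,180:380],None,fx=3,fy=3,interpolation=cv2.INTER_CUBIC))
```

```text
scene roof 7235 z 110.3 ((776.9951782226562, 159.85565185546875), (245.31695556640625, 304.38470458984375), 1.1323392391204834)
[[651.0, 310.0], [657.0, 5.0], [903.0, 10.0], [897.0, 314.0]]
btn 262 [693. 104. 130.] [666.  84. 118.] [718. 139. 137.]
comp [216, 212, 33, 26, 208] [ 366. -200.   12.] bgr [ 56.  171.  204.5] [array([ 363., -204.]), array([115.,  24.]), np.float64(73.0)]
comp [254, 250, 53, 25, 393] [ 545. -229.   12.] bgr [137. 139. 137.] [array([ 542., -222.]), array([139.,  44.]), np.float64(8.0)]
comp [211, 262, 37, 44, 405] [ 472. -353.   12.] bgr [144. 146. 143.] [array([ 473., -349.]), array([ 43., 139.]), np.float64(71.0)]
comp [175, 314, 53, 22, 507] [ 486. -462.   12.] bgr [140. 141. 139.] [array([ 480., -467.]), array([126.,  44.]), np.float64(25.0)]
comp [216, 362, 17, 38, 329] [ 617. -538.   13.] bgr [77. 26. 56.] [array([ 612., -532.]), array([31., 77.]), np.float64(31.0)]
mat 847 [[462.0, 519.0], [492.0, 365.0], [622.0, 390.0], [592.0, 544.0]]
handle 66 [[598.0, 93.0, 70.0], [605.0, 106.0, 76.0], [626.0, 135.0, 80.0]]
side roof 2454 z 109.3 ((776.53161621093
[... 580 characters left out ...]
.]), np.float64(4.0)]
comp [294, 289, 25, 35, 243] [ 361. -197.   12.] bgr [ 59. 143. 166.] [array([ 362., -199.]), array([110.,  24.]), np.float64(72.0)]
comp [355, 308, 58, 31, 537] [ 464. -352.   11.] bgr [102. 103. 100.] [array([ 470., -348.]), array([ 43., 139.]), np.float64(71.0)]
comp [415, 329, 30, 56, 625] [ 475. -463.   11.] bgr [113. 114. 111.] [array([ 478., -467.]), array([127.,  44.]), np.float64(21.0)]
comp [474, 331, 53, 23, 425] [ 614. -544.   11.] bgr [71. 37. 56.] [array([ 613., -545.]), array([ 38., 108.]), np.float64(35.0)]
mat 698 [[404.0, 519.0], [417.0, 368.0], [616.0, 385.0], [603.0, 536.0]]
handle 359 [[594.0, 27.0, 66.0], [635.0, 132.0, 75.0], [640.0, 221.0, 84.0]]
```

View pics/crop_scene.png

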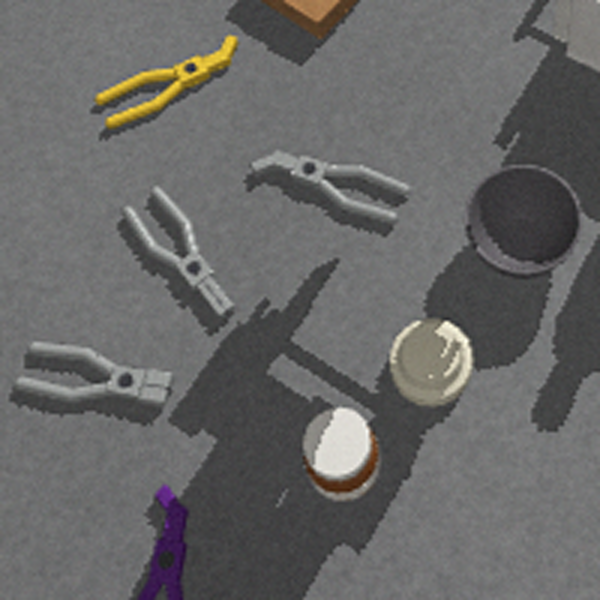

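View pics/crop_side.png

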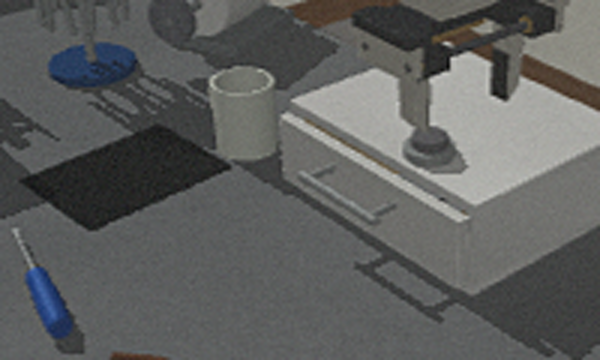

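Three grey ones fit "used pliers": pliers with bent jaws (scene 280,262), slender or flat jaws (228,287) and wide jaws (204,326). The coloured ones don't. The drawer looks slightly ajar. I'll move above the handle, left of centre so the body clears the button.

play_rows(
  deltas=[
    {"travel":[60,-7,0],"twist":[0,0,0],"gripper":24},
    {"travel":[120,-14,0],"twist":[0,0,0],"gripper":24},
    {"travel":[185,-21,0],"twist":[0,0,0],"gripper":24},
    {"travel":[185,-21,0],"twist":[0,0,0],"gripper":24},
    {"travel":[185,-21,0],"twist":[0,0,0],"gripper":24},
  ],
)

```text
time: 1.62
position: [604.0, 184.8, 226.6]
tcp_rot: [[-0.001, 1.0, 0.0], [1.0, 0.001, -0.001], [-0.001, 0.0, -1.0]]
contact_force: [0.1, -0.9, -0.3]
gripper_width: 46.1
grip_force: 0.0
```

Run:
```python
from h import *
st()
c,im,d=grab("wrist","w1.png"); W=cloud(c,d); x,y,z=W[...,0],W[...,1],W[...,2]
m=(z>62)&(z<86)&(x>585)&(x<622)&(y>80)&(y<240); 
for lo in range(90,230,20):
    P=W[m&(y>=lo)&(y<lo+20)]
    if len(P): print(lo,len(P),np.round(np.percentile(P,[3,50,97],axis=0)).tolist())
m=(z>85)&(z<103)&(x>620)&(x<660)&(y>30)&(y<290); P=W[m]; print("front top",len(P),np.round(np.percentile(P,[3,50,97],axis=0)).tolist())
m=(abs(z-110)<5)&(x>620)&(y>30)&(y<290);P=W[m]; print("roof front",np.round(np.percentile(P[:,0],[1,3,10])))
c,im,d=grab("scene"); W=cloud(c,d); x,y,z=W[...,0],W[...,1],W[...,2]
m=(z>131)&(z<138)&(x>650)&(x<730)&(y>70)&(y<150); P=W[m]; print("btn",len(P),np.round(np.percentile(P,[1,50,99],axis=0)).tolist())
```

```text
t 1.62 p [604.  184.8 226.6] yaw 90.0 w 46.1 F [ 0.1 -0.9 -0.3] gf 0.0
90 275 [[598.0, 95.0, 71.0], [607.0, 105.0, 75.0], [620.0, 110.0, 77.0]]
110 219 [[598.0, 110.0, 72.0], [603.0, 120.0, 76.0], [608.0, 129.0, 77.0]]
130 232 [[597.0, 131.0, 72.0], [602.0, 140.0, 76.0], [608.0, 149.0, 77.0]]
150 230 [[597.0, 150.0, 73.0], [602.0, 160.0, 76.0], [607.0, 169.0, 77.0]]
170 251 [[596.0, 171.0, 72.0], [602.0, 180.0, 76.0], [606.0, 189.0, 77.0]]
190 390 [[596.0, 191.0, 72.0], [604.0, 204.0, 75.0], [621.0, 210.0, 77.0]]
210 192 [[596.0, 210.0, 71.0], [602.0, 214.0, 75.0], [619.0, 221.0, 77.0]]
front top 5623 [[636.0, 41.0, 86.0], [645.0, 205.0, 96.0], [656.0, 285.0, 99.0]]
roof front [656. 660. 675.]
btn 126 [[673.0, 93.0, 131.0], [692.0, 110.0, 134.0], [710.0, 129.0, 137.0]]
```

View pics/w1.png

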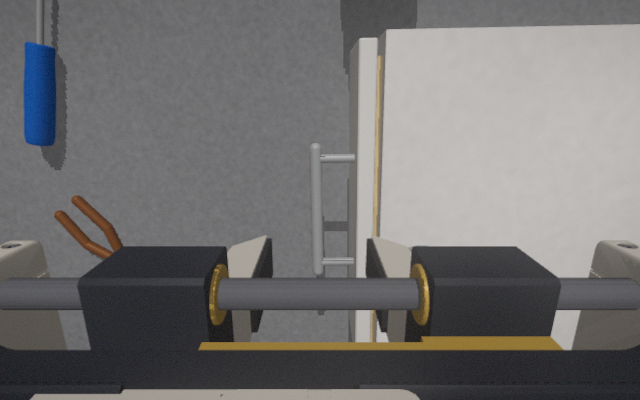

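The wrist view shows the handle bar at column ~316, rows 145–270. Bar x≈602, z≈71, and the drawer front is at x≈637. Descending with a narrow opening.

play_rows(
  deltas=[
    {"travel":[0,-2,50],"twist":[0,0,1],"gripper":20},
    {"travel":[0,-2,100],"twist":[0,0,1],"gripper":20},
    {"travel":[0,-2,130],"twist":[0,0,1],"gripper":20},
    {"travel":[0,-2,150],"twist":[0,0,1],"gripper":20},
    {"travel":[0,-2,167],"twist":[0,0,1],"gripper":20},
  ],
)

```text
time: 2.35
position: [602.5, 183.0, 58.9]
tcp_rot: [[0.02, 1.0, -0.0], [1.0, -0.02, -0.001], [-0.001, -0.0, -1.0]]
contact_force: [-0.2, -0.2, 0.1]
gripper_width: 20.2
grip_force: 0.0
```

play_rows(
  deltas=[
    {"travel":[0,0,0],"twist":[0,0,0],"gripper":20},
    {"travel":[0,0,0],"twist":[0,0,0],"gripper":5},
    {"travel":[0,0,0],"twist":[0,0,0],"gripper":5},
    {"travel":[0,0,0],"twist":[0,0,0],"gripper":5},
  ],
  grip_force=20,
)

```text
time: 2.85
position: [602.6, 184.8, 60.6]
tcp_rot: [[0.018, 1.0, 0.001], [1.0, -0.018, 0.0], [0.0, 0.001, -1.0]]
contact_force: [-0.4, -1.0, 2.7]
gripper_width: 10.4
grip_force: 20.0
```

play_rows(
  deltas=[
    {"travel":[-1,-30,0],"twist":[0,0,-2],"gripper":5},
    {"travel":[-2,-70,0],"twist":[0,0,-2],"gripper":5},
    {"travel":[-4,-115,0],"twist":[0,0,-2],"gripper":5},
    {"travel":[-6,-155,0],"twist":[0,0,-2],"gripper":5},
    {"travel":[-6,-172,0],"twist":[0,0,-2],"gripper":5},
  ],
)

```text
time: 3.48
position: [428.5, 181.6, 60.5]
tcp_rot: [[-0.018, 1.0, 0.001], [1.0, 0.018, -0.0], [-0.0, 0.001, -1.0]]
contact_force: [2.0, -4.8, 0.7]
gripper_width: 10.1
grip_force: 20.0
```

play_rows(
  deltas=[
    {"travel":[0,0,0],"twist":[0,0,0],"gripper":5},
    {"travel":[0,0,0],"twist":[0,0,0],"gripper":22},
    {"travel":[0,0,0],"twist":[0,0,0],"gripper":22},
    {"travel":[0,0,-30],"twist":[0,0,0],"gripper":22},
    {"travel":[0,0,-80],"twist":[0,0,0],"gripper":50},
  ],
)

```text
time: 4.1
position: [429.1, 181.7, 139.4]
tcp_rot: [[-0.017, 1.0, -0.003], [1.0, 0.017, -0.001], [-0.001, -0.003, -1.0]]
contact_force: [1.5, 0.1, 0.5]
gripper_width: 28.1
grip_force: 0.0
```

play_rows(
  deltas=[
    {"travel":[0,40,-60],"twist":[0,0,0],"gripper":91},
    {"travel":[0,80,-110],"twist":[0,0,0],"gripper":91},
    {"travel":[0,80,-130],"twist":[0,0,0],"gripper":91},
    {"travel":[0,80,-130],"twist":[0,0,0],"gripper":91},
  ],
)

```text
time: 4.6
position: [511.9, 183.9, 271.8]
tcp_rot: [[-0.017, 1.0, 0.004], [1.0, 0.017, 0.002], [0.002, 0.004, -1.0]]
contact_force: [0.4, -0.4, -1.1]
gripper_width: 67.2
grip_force: 0.0
```

Run:
```python
from h import *
st()
c,im,d=grab("wrist","w2.png"); W=cloud(c,d); x,y,z=W[...,0],W[...,1],W[...,2]
print(look("wrist",c,"cassette"))
m=(z>66)&(z<82)&(x>400)&(x<446)&(y>110)&(y<200);print("bar x",np.round(np.percentile(W[m][:,0],[3,50,97])) if m.any() else 0)
m=(z>76)&(z<90)&(x>475)&(x<640)&(y>20)&(y<270)&(im.max(2)<90)
P=W[m]; print("rib",len(P),np.round(np.percentile(P,[2,50,98],axis=0)).tolist() if len(P) else 0, cv2.minAreaRect(P[:,:2].astype(np.float32)) if len(P) else 0)
m=(z>50)&(z<65)&(x>475)&(x<640)&(y>20)&(y<270);P=W[m]
if len(P): print("lid",len(P),cv2.minAreaRect(P[:,:2].astype(np.float32)))
```

```text
t 4.6 p [511.9 183.9 271.8] yaw 91.0 w 67.2 F [ 0.4 -0.4 -1.1] gf 0.0
[(0.85, array([569., 144.,  55.]))]
bar x [425. 431. 436.]
rib 730 [[541.0, 125.0, 77.0], [568.0, 135.0, 82.0], [597.0, 143.0, 83.0]] ((568.8890991210938, 133.217041015625), (14.412055015563965, 59.996578216552734), 81.49118041992188)
lid 4037 ((556.87744140625, 162.95309448242188), (142.09974670410156, 214.05296325683594), 1.0795679092407227)
```

View pics/w2.png

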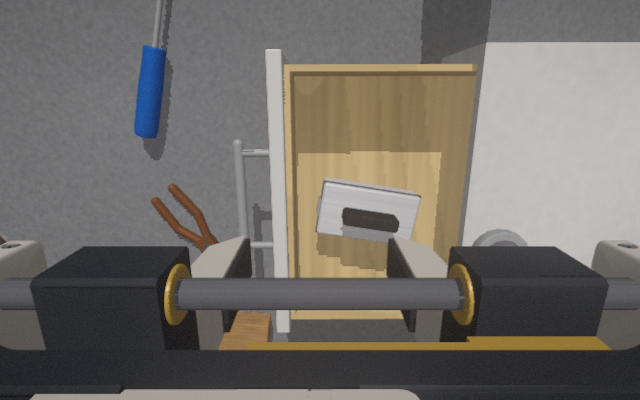

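The wrist view shows the open drawer with the cassette in it and the dark rib at (370,218): centre (569,133), axis at about -8.5°, lid and rib heights as expected. Turning the gripper across the rib.

play_rows(
  deltas=[
    {"travel":[-12,14,10],"twist":[0,0,-10],"gripper":60},
    {"travel":[-24,28,30],"twist":[0,0,-20],"gripper":60},
    {"travel":[-38,42,50],"twist":[0,0,-30],"gripper":60},
    {"travel":[-52,56,70],"twist":[0,0,-40],"gripper":60},
    {"travel":[-52,56,90],"twist":[0,0,-50],"gripper":60},
  ],
)

```text
time: 5.32
position: [566.5, 130.6, 177.4]
tcp_rot: [[-0.78, 0.626, -0.002], [0.626, 0.78, -0.001], [0.001, -0.002, -1.0]]
contact_force: [0.1, -0.4, 0.0]
gripper_width: 60.0
grip_force: 0.0
```

play_rows(
  deltas=[
    {"travel":[0,0,20],"twist":[0,0,-10],"gripper":60},
    {"travel":[0,0,30],"twist":[0,0,-20],"gripper":60},
    {"travel":[0,0,40],"twist":[0,0,-30.5],"gripper":60},
    {"travel":[0,0,40],"twist":[0,0,-30.5],"gripper":60},
  ],
)

```text
time: 5.82
position: [565.1, 132.0, 137.7]
tcp_rot: [[-0.989, 0.149, -0.004], [0.149, 0.989, -0.001], [0.004, -0.001, -1.0]]
contact_force: [0.1, -0.3, 0.1]
gripper_width: 59.8
grip_force: 0.0
```

Run:
```python
from h import *
s=st();print(s["qpos"])
c,im,d=grab("wrist"); W=cloud(c,d); x,y,z=W[...,0],W[...,1],W[...,2]
m=(z>76)&(z<90)&(x>500)&(x<640)&(y>70)&(y<200)&(im.max(2)<90)
P=W[m]; print("rib",len(P),cv2.minAreaRect(P[:,:2].astype(np.float32)) if len(P) else 0)
```

```text
t 5.83 p [565.1 132.  137.7] yaw 171.5 w 59.8 F [ 0.1 -0.3  0.1] gf 0.0
[-0.12499681  0.47157376 -0.27356973  1.76968439  0.15315009  0.9251079
  0.95863975]
rib 1743 ((568.718017578125, 132.97364807128906), (13.438993453979492, 59.06324768066406), 81.9384765625)
```

play_rows(
  deltas=[
    {"travel":[-3,1.5,30],"twist":[0,0,0],"gripper":60},
    {"travel":[-3,1.5,60],"twist":[0,0,0],"gripper":60},
    {"travel":[-3,1.5,76],"twist":[0,0,0],"gripper":60},
    {"travel":[-3,1.5,76],"twist":[0,0,0],"gripper":10},
    {"travel":[-3,1.5,76],"twist":[0,0,0],"gripper":8},
  ],
  grip_force=40,
)

```text
time: 6.5
position: [570.7, 133.7, 64.8]
tcp_rot: [[-0.989, 0.149, 0.001], [0.149, 0.989, 0.0], [-0.001, 0.001, -1.0]]
contact_force: [0.7, -0.4, -0.5]
gripper_width: 44.6
grip_force: 0.0
```

play_rows(
  deltas=[
    {"travel":[0,0,0],"twist":[0,0,0],"gripper":5},
    {"travel":[0,0,0],"twist":[0,0,0],"gripper":5},
    {"travel":[0,0,0],"twist":[0,0,0],"gripper":5},
    {"travel":[0,0,-15],"twist":[0,0,0],"gripper":5},
    {"travel":[0,0,-40],"twist":[0,0,0],"gripper":5},
  ],
)

```text
time: 7.12
position: [569.3, 133.1, 104.1]
tcp_rot: [[-0.989, 0.148, -0.002], [0.148, 0.989, -0.001], [0.002, -0.001, -1.0]]
contact_force: [0.3, 0.1, -2.2]
gripper_width: 13.7
grip_force: 40.0
```

play_rows(
  deltas=[
    {"travel":[0,0,-30],"twist":[0,0,0],"gripper":5},
    {"travel":[0,0,-60],"twist":[0,0,0],"gripper":5},
    {"travel":[0,0,-80],"twist":[0,0,0],"gripper":5},
    {"travel":[0,0,-80],"twist":[0,0,0],"gripper":5},
  ],
)

```text
time: 7.62
position: [570.9, 133.8, 185.9]
tcp_rot: [[-0.989, 0.148, 0.003], [0.148, 0.989, 0.001], [-0.003, 0.001, -1.0]]
contact_force: [0.4, -0.2, -3.4]
gripper_width: 13.5
grip_force: 40.0
```

play_rows(
  deltas=[
    {"travel":[15,45,0],"twist":[0,0,0],"gripper":5},
    {"travel":[35,100,0],"twist":[0,0,0],"gripper":5},
    {"travel":[56,155,0],"twist":[0,0,0],"gripper":5},
    {"travel":[77,210,0],"twist":[0,0,0],"gripper":5},
    {"travel":[96,265,0],"twist":[0,0,0],"gripper":5},
  ],
)

```text
time: 8.25
position: [513.2, 410.9, 182.6]
tcp_rot: [[-0.989, 0.148, -0.001], [0.148, 0.989, -0.001], [0.001, -0.001, -1.0]]
contact_force: [0.9, 0.1, -2.3]
gripper_width: 13.4
grip_force: 40.0
```

play_rows(
  deltas=[
    {"travel":[15,38,20],"twist":[0,0,0],"gripper":5},
    {"travel":[15,38,60],"twist":[0,0,0],"gripper":5},
    {"travel":[15,38,100],"twist":[0,0,0],"gripper":5},
    {"travel":[15,38,120],"twist":[0,0,0],"gripper":5},
    {"travel":[15,38,130],"twist":[0,0,0],"gripper":5},
  ],
)

```text
time: 8.88
position: [504.7, 448.9, 52.5]
tcp_rot: [[-0.989, 0.148, -0.001], [0.148, 0.989, -0.001], [0.001, -0.001, -1.0]]
contact_force: [0.6, -0.2, -1.6]
gripper_width: 13.5
grip_force: 40.0
```

Run:
```python
from h import *
st()
for n in ("scene","side"):
    c,im,d=grab(n,n+"3.png"); print(look(n,c,"cassette"),look(n,c,"mat")[:2])
c,im,d=grab("wrist"); W=cloud(c,d); x,y,z=W[...,0],W[...,1],W[...,2]
m=(z<30)&(abs(y-450)<120)&(im.max(2)<60); P=W[m];print(len(P),np.round(np.percentile(P,[2,50,98],axis=0)).tolist())
```

```text
t 8.88 p [504.7 448.9  52.5] yaw 171.5 w 13.5 F [ 0.6 -0.2 -1.6] gf 40.0
[(0.94, array([520., 420.,  48.])), (0.66, array([ 476., -358.,   13.]))] [(0.72, array([548., 421.,   3.]))]
[(0.63, array([489., 427.,  47.]))] [(0.65, array([451., 434.,   3.]))]
5856 [[409.0, 376.0, 1.0], [424.0, 469.0, 2.0], [514.0, 517.0, 3.0]]
```

View pics/side3.png

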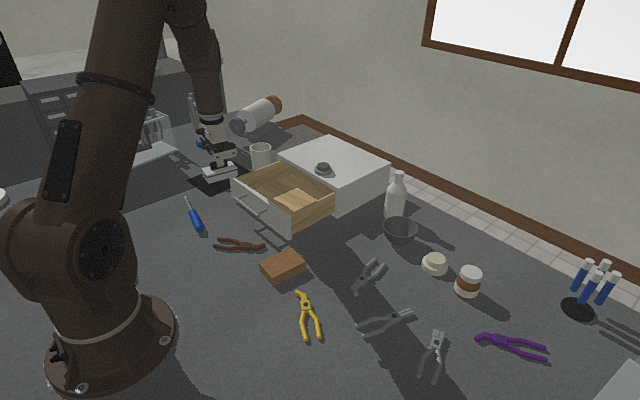

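The side view shows the held cassette just above the mat at (220,172), with the drawer open. Setting it down.

play_rows(
  deltas=[
    {"travel":[0,0,4],"twist":[0,0,0],"gripper":5},
    {"travel":[0,0,7],"twist":[0,0,0],"gripper":5},
    {"travel":[0,0,7],"twist":[0,0,0],"gripper":5},
  ],
)

```text
time: 9.6
position: [504.9, 449.2, 46.3]
tcp_rot: [[-0.989, 0.148, -0.0], [0.148, 0.989, -0.001], [0.0, -0.001, -1.0]]
contact_force: [0.2, -0.5, -2.9]
gripper_width: 14.0
grip_force: 40.0
```

play_rows(
  deltas=[
    {"travel":[0,0,1.5],"twist":[0,0,0],"gripper":5},
    {"travel":[0,0,3],"twist":[0,0,0],"gripper":5},
    {"travel":[0,0,3],"twist":[0,0,0],"gripper":5},
  ],
)

```text
time: 9.98
position: [505.1, 449.7, 45.0]
tcp_rot: [[-0.989, 0.148, 0.001], [0.148, 0.989, 0.0], [-0.001, 0.0, -1.0]]
contact_force: [-2.3, -3.3, 9.2]
gripper_width: 13.5
grip_force: 40.0
```

play_rows(
  deltas=[
    {"travel":[0,0,0],"twist":[0,0,0],"gripper":40},
    {"travel":[0,0,0],"twist":[0,0,0],"gripper":60},
    {"travel":[0,0,0],"twist":[0,0,0],"gripper":60},
    {"travel":[0,0,-40],"twist":[0,0,0],"gripper":60},
    {"travel":[0,0,-100],"twist":[0,0,0],"gripper":60},
  ],
  grip_force=40,
)

```text
time: 10.6
position: [504.1, 448.4, 142.7]
tcp_rot: [[-0.989, 0.148, -0.003], [0.148, 0.989, -0.003], [0.003, -0.003, -1.0]]
contact_force: [-0.3, 1.1, -0.1]
gripper_width: 57.8
grip_force: 0.0
```

play_rows(
  deltas=[
    {"travel":[0,-40,-45],"twist":[0,0,0],"gripper":60},
    {"travel":[0,-100,-100],"twist":[0,0,0],"gripper":60},
    {"travel":[0,-160,-105],"twist":[0,0,0],"gripper":60},
    {"travel":[0,-220,-105],"twist":[0,0,0],"gripper":60},
    {"travel":[0,-280,-105],"twist":[0,0,0],"gripper":60},
  ],
)

```text
time: 11.22
position: [464.6, 178.8, 249.2]
tcp_rot: [[-0.989, 0.148, 0.001], [0.148, 0.989, 0.0], [-0.001, 0.001, -1.0]]
contact_force: [0.6, -0.7, -0.1]
gripper_width: 59.9
grip_force: 0.0
```

play_rows(
  deltas=[
    {"travel":[0,-60,0],"twist":[0,0,0],"gripper":60},
    {"travel":[0,-120,0],"twist":[0,0,0],"gripper":60},
    {"travel":[0,-180,0],"twist":[0,0,0],"gripper":60},
    {"travel":[0,-240,0],"twist":[0,0,0],"gripper":60},
    {"travel":[0,-300,0],"twist":[0,0,0],"gripper":60},
  ],
)

```text
time: 11.85
position: [420.1, -117.8, 249.0]
tcp_rot: [[-0.989, 0.148, 0.001], [0.148, 0.989, -0.0], [-0.001, -0.0, -1.0]]
contact_force: [1.3, 0.3, -0.5]
gripper_width: 60.0
grip_force: 0.0
```

play_rows(
  deltas=[
    {"travel":[-10,-60,0],"twist":[0,0,0],"gripper":60},
    {"travel":[-25,-120,0],"twist":[0,0,0],"gripper":60},
    {"travel":[-25,-120,0],"twist":[0,0,0],"gripper":60},
  ],
)

```text
time: 12.22
position: [426.7, -243.5, 248.6]
tcp_rot: [[-0.988, 0.155, 0.0], [0.155, 0.988, -0.002], [-0.0, -0.002, -1.0]]
contact_force: [-0.1, 0.7, -0.6]
gripper_width: 60.0
grip_force: 0.0
```

```bash
cat >> h.py <<'E'
def pliers(n,save=None,roi=(380,680,-560,-130)):
    c,im,d=grab(n,save); W=cloud(c,d); x,y,z=W[...,0],W[...,1],W[...,2]
    hsv=cv2.cvtColor(im,cv2.COLOR_BGR2HSV)
    m=(z>5)&(z<22)&(x>roi[0])&(x<roi[1])&(y>roi[2])&(y<roi[3])&(hsv[...,1]<60)
    nn,l,s,_=cv2.connectedComponentsWithStats(m.astype(np.uint8))
    for k in range(1,nn):
        if s[k,4]<150: continue
        P=W[l==k]; r=cv2.minAreaRect(P[:,:2].astype(np.float32)); b=cv2.boxPoints(r)
        if max(r[1])<80: print("short",np.round(r[0]),np.round(r[1])); continue
        e=[b[1]-b[0],b[2]-b[1]]; a=max(e,key=np.linalg.norm); a=a/np.linalg.norm(a)
        q=(P[:,:2]-r[0])@a; w=(P[:,:2]-r[0])@np.array([-a[1],a[0]])
        L=q.max()
        wid=lambda lo,hi: np.ptp(np.percentile(w[(q>=lo)&(q<hi)],[2,98])) if ((q>=lo)&(q<hi)).sum()>5 else 0
        if wid(-L,-L+25)<wid(L-25,L): a=-a; q=-q; w=-w   # now -q end = handles (wide)
        # hub = points above 13 mm or so
        hz=P[:,2]; hub=P[(hz>11.5)&(q>-10)&(q<50)]
        prof=[(int(t),round(float(np.mean(w[(q>=t)&(q<t+8)])),1),round(float(wid(t,t+8))),round(float(np.median(hz[(q>=t)&(q<t+8)])),1)) for t in range(int(-L),int(L)-4,8) if ((q>=t)&(q<t+8)).sum()>3]
        print("PL n",len(P),"rect",np.round(r[0]),np.round(r[1]),"dir",np.round(np.degrees(np.arctan2(a[1],a[0])),1),"bgr",np.median(im[l==k],0))
        print("  prof(q,wmean,width,z)",prof)
        tip=np.array(r[0])+a*L; hc=np.array(r[0])-a*L+a*92; print("  hub from handle end (92mm):",np.round(hc),"pix",pix(c,[*hc,14]))
    return c,im
E
python3 - <<'E'
from h import *
st(); c,im=pliers("wrist","w4.png")
W=grab("scene","s4.png"); print(look("scene",W[0],"cassette"))
E
```

```text
t 12.22 p [ 426.7 -243.5  248.6] yaw 171.1 w 60.0 F [-0.1  0.7 -0.6] gf 0.0
PL n 1520 rect [ 453. -342.] [ 44. 103.] dir -14.9 bgr [165. 166. 165.]
  prof(q,wmean,width,z) [(-51, 1.3, 38, 9.1), (-43, 2.0, 39, 9.3), (-35, 2.2, 40, 9.4), (-27, 1.1, 41, 9.4), (-19, 0.3, 42, 9.4), (-11, 1.0, 43, 9.6), (-3, -0.3, 42, 9.5), (5, 0.3, 37, 9.5), (13, -0.8, 31, 9.4), (21, -1.0, 24, 10.2), (29, -1.2, 21, 12.9), (37, -2.1, 22, 13.2), (45, -8.4, 12, 13.0)]
  hub from handle end (92mm): [ 493. -353.] pix [239. 234.]
PL n 1193 rect [ 459. -476.] [84. 45.] dir 17.2 bgr [173. 174. 173.]
  prof(q,wmean,width,z) [(-42, 0.6, 38, 8.8), (-34, -0.2, 38, 9.1), (-26, -0.4, 40, 9.5), (-18, 0.1, 40, 9.4), (-10, 0.6, 41, 9.5), (-2, 1.4, 42, 9.4), (6, 1.5, 40, 9.5), (14, 1.7, 37, 9.6), (22, 2.5, 30, 9.4), (30, 7.9, 20, 9.0)]
  hub from handle end (92mm): [ 506. -461.] pix [156. 257.]
PL n 1287 rect [ 525. -225.] [113.  44.] dir -171.4 bgr [166. 166. 165.]
  prof(q,wmean,width,z) [(-56, -17.0, 10, 9.3), (-48, -7.1, 42, 9.1), (-40, 0.3, 42, 9.4), (-32, -0.3, 39, 9.3), (-24, 0.5, 33, 9.3), (-16, -0.4, 27, 9.5), (-8, 0.3, 22, 12.8), (0, 1.1, 21, 13.2), (8, 1.8, 21, 12.7), (16, 1.4, 20, 11.7), (24, 1.8, 14, 11.5), (32, 2.4, 14, 11.8), (40, 7.4, 21, 11.5), (48, 14.7, 15, 11.2)]
  hub from handle end (92mm): [ 490. -230.] pix [339. 217.]
[(0.84, array([513., 429.,  38.]))]
```

View pics/w4.png

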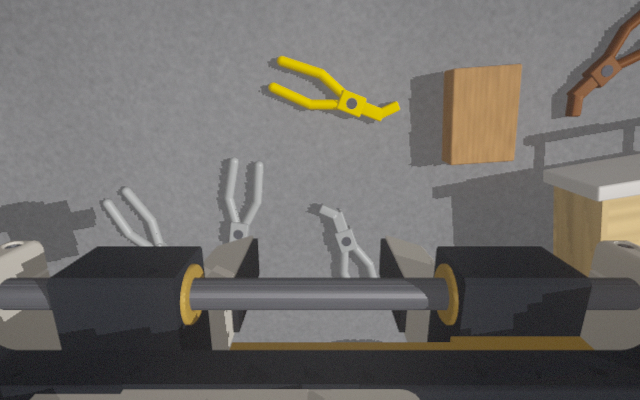

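The wrist view shows three grey pliers: bent ones with the pivot at (346,241), the middle ones' pivot at (238,234), and the left ones partly hidden at (145,235). The yellow (350,103) and brown (605,70) ones are look-alikes. Going for the bent ones first.

Run:
```python
from h import *
c,im,d=grab("wrist"); W=cloud(c,d); print(np.nanmedian(W[238:245,343:350].reshape(-1,3),0), np.nanmedian(W[231:238,235:242].reshape(-1,3),0))
s=arm.state(); R=np.array(s["tcp_rot"]); X=np.nanmedian(W[238:245,343:350].reshape(-1,3),0)
print("delta tool",R.T@(np.array([X[0],X[1],60])-s["position"]))
pliers("scene")
```

```text
[ 522.55939718 -219.31214845   12.75410114] [ 493.80939939 -346.91100292   12.50869148]
delta tool [-91.35746308  31.28997123 188.60584919]
PL n 395 rect [ 542. -224.] [142.  45.] dir -166.8 bgr [135. 138. 135.]
  prof(q,wmean,width,z) [(-71, 0.8, 38, 10.3), (-63, 2.9, 38, 11.6), (-55, 1.4, 39, 10.6), (-47, 3.0, 39, 11.3), (-39, -0.6, 40, 10.2), (-31, -0.3, 41, 9.8), (-23, 2.2, 43, 11.1), (-15, 0.1, 37, 9.5), (-7, -1.1, 31, 10.0), (1, -0.4, 25, 10.5), (9, 0.3, 20, 14.7), (17, -1.1, 20, 14.7), (25, -1.1, 21, 14.0), (33, -1.4, 14, 13.1), (41, -3.0, 13, 12.9), (49, -1.5, 17, 12.4), (57, 4.5, 22, 13.3), (65, 8.4, 11, 11.6)]
  hub from handle end (92mm): [ 521. -229.] pix [272. 257.]
PL n 403 rect [ 474. -348.] [ 44. 139.] dir -15.7 bgr [142. 144. 142.]
  prof(q,wmean,width,z) [(-69, 2.2, 37, 11.0), (-61, 0.1, 39, 10.2), (-53, -1.8, 41, 11.1), (-45, 1.3, 41, 10.8), (-37, 0.4, 42, 10.5), (-29, -1.8, 42, 11.3), (-21, 0.1, 40, 10.7), (-13, -0.6, 35, 10.9), (-5, -0.6, 28, 10.7), (3, -1.8, 22, 13.2), (11, -1.3, 20, 14.2), (19, -1.4, 21, 14.1), (27, -2.9, 20, 13.4), (35, -2.2, 14, 13.0), (43, -3.0, 14, 13.5), (51, -3.2, 14, 13.7), (59, -2.7, 14, 12.9)]
  hub from handle end (92mm): [ 495. -354.] pix [235. 289.]
PL n 509 rect [ 481. -468.] [126.  44.] dir 20.8 bgr [137. 139. 136.]
  prof(q,wmean,width,z) [(-62, -1.1, 38, 10.4), (-54, -1.5, 39, 11.0), (-46, -0.4, 38, 10.8), (-38, -1.4, 40, 11.2), (-30, 0.9, 42, 10.7), (-22, -3.1, 42, 10.7), (-14, -1.2, 42, 10.9), (-6, -0.3, 36, 10.6), (2, -1.2, 29, 10.4), (10, -0.2, 22, 13.5), (18, 0.2, 22, 14.0), (26, -0.0, 20, 13.9), (34, 0.5, 22, 13.4), (42, 0.8, 26, 13.7), (50, -0.3, 24, 14.1)]
  hub from handle end (92mm): [ 509. -458.] pix [212. 327.]
```

play_rows(
  deltas=[
    {"travel":[-30,11,30],"twist":[0,0,-10],"gripper":60},
    {"travel":[-60,22,60],"twist":[0,0,-20],"gripper":60},
    {"travel":[-91,34,100],"twist":[0,0,-20],"gripper":60},
    {"travel":[-91,34,134],"twist":[0,0,-20],"gripper":60},
    {"travel":[-91,34,134],"twist":[0,0,-20],"gripper":60},
  ],
)

```text
time: 13.1
position: [521.0, -216.1, 112.6]
tcp_rot: [[-0.979, -0.202, -0.005], [-0.202, 0.979, 0.002], [0.004, 0.003, -1.0]]
contact_force: [-0.6, 0.2, -0.1]
gripper_width: 60.1
grip_force: 0.0
```

```bash
cat >> h.py <<'E'
def hubs(zoff=0, save=None):
    """high hub blob seen by the wrist near the TCP, delta in tool axes"""
    s=st(); c,im,d=grab("wrist",save); W=cloud(c,d); p=np.array(s["position"]); R=np.array(s["tcp_rot"])
    hsv=cv2.cvtColor(im,cv2.COLOR_BGR2HSV); z=W[...,2]
    near=(np.hypot(W[...,0]-p[0],W[...,1]-p[1])<110)&(hsv[...,1]<60)
    m=near&(z>5)&(z<20); 
    nn,l,st_,_=cv2.connectedComponentsWithStats(m.astype(np.uint8)); 
    for k in range(1,nn):
        if st_[k,4]<800: continue
        P=(W[l==k]-p)@R
        h=P[W[l==k][:,2]>11.9]
        print("comp",st_[k].tolist(),"highpart",len(h))
        for t in range(int(P[:,0].min()),int(P[:,0].max()),6):
            Q=P[(P[:,0]>=t)&(P[:,0]<t+6)]
            if len(Q)>8: a,b=np.percentile(Q[:,1],[1,99]); print("   tx",t,"ty %.1f..%.1f"%(a,b),"h %.1f"%(np.median(p[2]-Q[:,2])))
E
python3 - <<'E'
from h import *
hubs(save="w5.png")
E
```

```text
t 13.1 p [ 521.  -216.1  112.6] yaw -168.4 w 60.1 F [-0.6  0.2 -0.1] gf 0.0
comp [279, 129, 55, 148, 3664] highpart 1233
   tx -67 ty -32.8..8.3 h 9.7
   tx -61 ty -33.5..8.8 h 9.7
   tx -55 ty -33.2..9.5 h 9.6
   tx -49 ty -33.3..9.5 h 9.8
   tx -43 ty -33.8..10.3 h 9.6
   tx -37 ty -32.1..8.6 h 9.7
   tx -31 ty -30.3..6.9 h 9.6
   tx -25 ty -27.7..4.5 h 9.7
   tx -19 ty -25.1..2.1 h 9.6
   tx -13 ty -23.3..0.4 h 12.6
   tx -7 ty -22.1..-0.4 h 13.0
   tx -1 ty -22.0..-0.4 h 13.3
   tx 5 ty -21.9..-0.4 h 12.9
   tx 11 ty -21.6..-0.4 h 12.3
   tx 17 ty -17.1..-4.1 h 11.6
   tx 23 ty -17.0..-4.1 h 11.7
   tx 29 ty -16.9..-3.4 h 11.7
   tx 35 ty -22.6..-3.4 h 11.5
   tx 41 ty -28.4..-10.0 h 11.5
   tx 47 ty -28.9..-15.9 h 11.4
```

play_rows(
  deltas=[
    {"travel":[2,-11,0],"twist":[0,0,0],"gripper":60},
    {"travel":[2,-11,45],"twist":[0,0,0],"gripper":60},
    {"travel":[2,-11,85],"twist":[0,0,0],"gripper":60},
    {"travel":[2,-11,107],"twist":[0,0,0],"gripper":60},
    {"travel":[2,-11,107],"twist":[0,0,0],"gripper":10},
  ],
  grip_force=45,
)

```text
time: 13.78
position: [522.4, -230.3, 7.8]
tcp_rot: [[-0.98, -0.198, -0.001], [-0.198, 0.98, -0.0], [0.001, -0.0, -1.0]]
contact_force: [0.8, 0.1, 0.6]
gripper_width: 53.9
grip_force: 0.0
```

play_rows(
  deltas=[
    {"travel":[0,0,0],"twist":[0,0,0],"gripper":10},
    {"travel":[0,0,0],"twist":[0,0,0],"gripper":10},
    {"travel":[0,0,0],"twist":[0,0,0],"gripper":10},
    {"travel":[0,0,-20],"twist":[0,0,0],"gripper":10},
    {"travel":[0,0,-60],"twist":[0,0,0],"gripper":10},
  ],
)

```text
time: 14.4
position: [521.4, -228.9, 67.2]
tcp_rot: [[-0.98, -0.199, -0.003], [-0.199, 0.98, 0.001], [0.003, 0.002, -1.0]]
contact_force: [1.3, -0.3, -1.0]
gripper_width: 20.4
grip_force: 45.0
```

play_rows(
  deltas=[
    {"travel":[0,0,-40],"twist":[0,0,0],"gripper":10},
    {"travel":[0,0,-90],"twist":[0,0,0],"gripper":10},
    {"travel":[0,0,-120],"twist":[0,0,0],"gripper":10},
    {"travel":[0,0,-120],"twist":[0,0,0],"gripper":10},
  ],
)

```text
time: 14.9
position: [524.1, -229.9, 190.4]
tcp_rot: [[-0.98, -0.199, 0.005], [-0.199, 0.98, -0.002], [-0.004, -0.003, -1.0]]
contact_force: [0.3, -0.7, -2.0]
gripper_width: 20.3
grip_force: 45.0
```

play_rows(
  deltas=[
    {"travel":[-14,55,0],"twist":[0,0,0],"gripper":10},
    {"travel":[-29,113,0],"twist":[0,0,0],"gripper":10},
    {"travel":[-44,170,0],"twist":[0,0,0],"gripper":10},
    {"travel":[-60,228,0],"twist":[0,0,0],"gripper":10},
    {"travel":[-75,286,0],"twist":[0,0,0],"gripper":10},
  ],
)

```text
time: 15.52
position: [538.3, 67.5, 186.5]
tcp_rot: [[-0.98, -0.199, -0.002], [-0.199, 0.98, -0.0], [0.002, -0.0, -1.0]]
contact_force: [0.7, 0.2, -1.2]
gripper_width: 20.5
grip_force: 45.0
```

play_rows(
  deltas=[
    {"travel":[-15,58,0],"twist":[0,0,3],"gripper":10},
    {"travel":[-30,115,0],"twist":[0,0,7],"gripper":10},
    {"travel":[-44,169,0],"twist":[0,0,10],"gripper":10},
    {"travel":[-44,169,0],"twist":[0,0,10],"gripper":10},
    {"travel":[-44,169,20],"twist":[0,0,10],"gripper":10},
  ],
)

```text
time: 16.15
position: [548.7, 240.7, 167.2]
tcp_rot: [[-1.0, -0.028, 0.001], [-0.028, 1.0, 0.0], [-0.001, -0.0, -1.0]]
contact_force: [-0.2, 0.6, -1.8]
gripper_width: 20.1
grip_force: 45.0
```

Run:
```python
from h import *
s=st()
c,im,d=grab("scene","s6.png"); W=cloud(c,d); x,y,z=W[...,0],W[...,1],W[...,2]
for lo in (60,100,140):
    m=(y>lo)&(y<lo+20)&(x>420)&(x<680)&(z>5)&(z<105); P=W[m]
    print(lo,[(int(t),int(np.median(P[(P[:,0]>=t)&(P[:,0]<t+10)][:,2]))) for t in range(420,670,10) if ((P[:,0]>=t)&(P[:,0]<t+10)).sum()>3])
```

```text
t 16.15 p [548.7 240.7 167.2] yaw -178.4 w 20.1 F [-0.2  0.6 -1.8] gf 45.0
60 [(460, 97), (470, 98), (480, 67), (490, 24), (500, 23), (510, 22), (520, 22), (530, 21), (540, 21), (550, 22), (560, 23), (570, 22), (580, 21), (590, 21), (600, 21), (610, 23), (620, 22)]
100 [(420, 76), (430, 76), (440, 74), (460, 98), (470, 98), (480, 59), (490, 22), (500, 21), (510, 22), (520, 22), (530, 22), (540, 22), (550, 22), (560, 22), (570, 22), (580, 22), (590, 22), (600, 22), (610, 21), (620, 22), (630, 23)]
140 [(420, 75), (430, 77), (460, 97), (470, 97), (480, 64), (490, 22), (500, 22), (510, 22), (520, 22), (530, 22), (540, 22), (550, 22), (560, 22), (570, 21), (580, 22), (590, 22), (600, 23), (610, 22), (620, 22)]
```

View pics/s6.png

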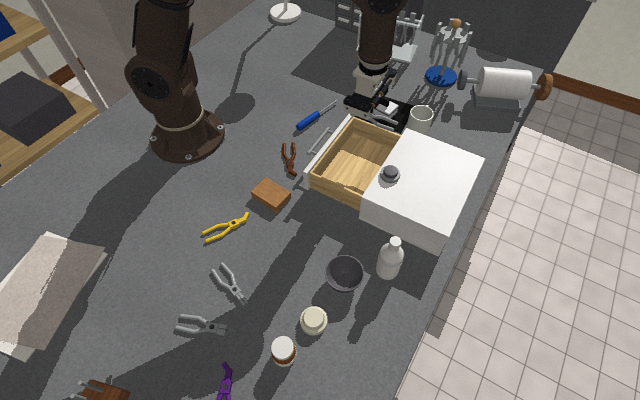

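The scene view shows the bent pliers held over the drawer's left side at about (385,110). The other two still lie at (228,287) and (204,326). Lowering.

play_rows(
  deltas=[
    {"travel":[0,0,45],"twist":[0,0,0],"gripper":10},
    {"travel":[0,0,90],"twist":[0,0,0],"gripper":10},
    {"travel":[0,0,120],"twist":[0,0,0],"gripper":10},
    {"travel":[0,0,135],"twist":[0,0,0],"gripper":10},
    {"travel":[0,0,135],"twist":[0,0,0],"gripper":10},
  ],
)

```text
time: 16.82
position: [549.2, 239.1, 32.6]
tcp_rot: [[-1.0, -0.025, 0.0], [-0.025, 1.0, -0.001], [-0.0, -0.001, -1.0]]
contact_force: [0.1, -0.5, -2.8]
gripper_width: 21.0
grip_force: 45.0
```

play_rows(
  deltas=[
    {"travel":[0,0,0],"twist":[0,0,0],"gripper":34},
    {"travel":[0,0,0],"twist":[0,0,0],"gripper":34},
    {"travel":[0,0,0],"twist":[0,0,0],"gripper":34},
    {"travel":[0,0,-40],"twist":[0,0,0],"gripper":34},
    {"travel":[0,0,-100],"twist":[0,0,0],"gripper":34},
  ],
)

```text
time: 17.45
position: [547.4, 239.6, 132.3]
tcp_rot: [[-1.0, -0.026, -0.003], [-0.026, 1.0, -0.002], [0.003, -0.002, -1.0]]
contact_force: [0.4, -0.2, -0.0]
gripper_width: 34.1
grip_force: 0.0
```

play_rows(
  deltas=[
    {"travel":[5,-30,-45],"twist":[0,0,0],"gripper":60},
    {"travel":[12,-90,-60],"twist":[0,0,0],"gripper":60},
    {"travel":[20,-152,-60],"twist":[0,0,0],"gripper":60},
    {"travel":[27,-214,-60],"twist":[0,0,0],"gripper":60},
    {"travel":[34,-276,-60],"twist":[0,0,0],"gripper":60},
  ],
)

```text
time: 18.08
position: [521.5, -38.5, 193.2]
tcp_rot: [[-1.0, -0.026, 0.001], [-0.026, 1.0, 0.0], [-0.001, -0.0, -1.0]]
contact_force: [0.9, 1.0, 0.3]
gripper_width: 60.1
grip_force: 0.0
```

play_rows(
  deltas=[
    {"travel":[7,-62,0],"twist":[0,0,0],"gripper":60},
    {"travel":[14,-124,0],"twist":[0,0,5],"gripper":60},
    {"travel":[21,-186,0],"twist":[0,0,10],"gripper":60},
    {"travel":[28,-248,0],"twist":[0,0,18],"gripper":60},
    {"travel":[36,-310,20],"twist":[0,0,18],"gripper":60},
  ],
)

```text
time: 18.7
position: [495.0, -347.0, 175.1]
tcp_rot: [[-0.958, 0.286, 0.003], [0.286, 0.958, -0.002], [-0.004, -0.001, -1.0]]
contact_force: [0.8, 0.3, -0.3]
gripper_width: 60.3
grip_force: 0.0
```

play_rows(
  deltas=[
    {"travel":[0,0,40],"twist":[0,0,0],"gripper":60},
    {"travel":[0,0,60],"twist":[0,0,0],"gripper":60},
    {"travel":[0,0,60],"twist":[0,0,0],"gripper":60},
  ],
)

```text
time: 19.08
position: [493.3, -343.8, 112.3]
tcp_rot: [[-0.959, 0.284, -0.003], [0.284, 0.959, 0.002], [0.003, 0.001, -1.0]]
contact_force: [0.3, -0.3, 1.0]
gripper_width: 60.1
grip_force: 0.0
```

Run:
```python
from h import *
hubs()
```

```text
t 19.07 p [ 493.3 -343.8  112.3] yaw 163.5 w 60.1 F [ 0.3 -0.3  1. ] gf 0.0
comp [278, 78, 59, 183, 4883] highpart 1211
   tx -50 ty -18.7..-4.9 h 12.0
   tx -44 ty -18.6..-4.3 h 12.1
   tx -38 ty -18.5..-4.1 h 11.9
   tx -32 ty -18.4..-4.1 h 11.9
   tx -26 ty -18.2..-4.0 h 11.9
   tx -20 ty -20.8..-1.2 h 12.1
   tx -14 ty -22.0..-0.1 h 12.9
   tx -8 ty -21.9..-0.1 h 13.2
   tx -2 ty -21.7..-0.1 h 13.2
   tx 4 ty -21.6..-0.1 h 12.8
   tx 10 ty -23.2..2.3 h 10.2
   tx 16 ty -25.1..4.5 h 9.4
   tx 22 ty -27.2..6.8 h 9.4
   tx 28 ty -29.3..9.7 h 9.5
   tx 34 ty -31.4..11.9 h 9.4
   tx 40 ty -31.5..11.9 h 9.4
   tx 46 ty -31.3..11.9 h 9.3
   tx 52 ty -30.4..11.8 h 9.2
   tx 58 ty -30.2..11.8 h 9.4
   tx 64 ty -30.2..10.9 h 9.2
   tx 70 ty -29.1..10.8 h 9.2
   tx 76 ty -29.0..10.8 h 9.3
   tx 82 ty -28.5..10.7 h 8.9
```

play_rows(
  deltas=[
    {"travel":[-4,-11,0],"twist":[0,0,0],"gripper":60},
    {"travel":[-4,-11,45],"twist":[0,0,0],"gripper":60},
    {"travel":[-4,-11,85],"twist":[0,0,0],"gripper":60},
    {"travel":[-4,-11,107],"twist":[0,0,0],"gripper":60},
    {"travel":[-4,-11,107],"twist":[0,0,0],"gripper":10},
  ],
  grip_force=45,
)

```text
time: 19.75
position: [494.6, -356.6, 6.2]
tcp_rot: [[-0.959, 0.284, -0.001], [0.284, 0.959, 0.0], [0.001, 0.0, -1.0]]
contact_force: [0.0, 0.2, 1.0]
gripper_width: 54.1
grip_force: 0.0
```

play_rows(
  deltas=[
    {"travel":[0,0,0],"twist":[0,0,0],"gripper":10},
    {"travel":[0,0,0],"twist":[0,0,0],"gripper":10},
    {"travel":[0,0,0],"twist":[0,0,0],"gripper":10},
    {"travel":[0,0,-20],"twist":[0,0,0],"gripper":10},
    {"travel":[0,0,-60],"twist":[0,0,0],"gripper":10},
  ],
)

```text
time: 20.38
position: [493.8, -355.3, 66.1]
tcp_rot: [[-0.959, 0.284, -0.003], [0.284, 0.959, 0.002], [0.003, 0.001, -1.0]]
contact_force: [-0.4, -0.2, -1.4]
gripper_width: 21.0
grip_force: 45.0
```

play_rows(
  deltas=[
    {"travel":[0,0,-40],"twist":[0,0,0],"gripper":10},
    {"travel":[0,0,-90],"twist":[0,0,0],"gripper":10},
    {"travel":[0,0,-120],"twist":[0,0,0],"gripper":10},
    {"travel":[0,0,-120],"twist":[0,0,0],"gripper":10},
  ],
)

```text
time: 20.88
position: [496.2, -357.0, 189.6]
tcp_rot: [[-0.959, 0.284, 0.005], [0.284, 0.959, -0.003], [-0.005, -0.001, -1.0]]
contact_force: [-0.2, 1.0, -1.6]
gripper_width: 20.9
grip_force: 45.0
```

play_rows(
  deltas=[
    {"travel":[6,55,0],"twist":[0,0,0],"gripper":10},
    {"travel":[12,113,0],"twist":[0,0,0],"gripper":10},
    {"travel":[18,172,0],"twist":[0,0,0],"gripper":10},
    {"travel":[24,230,0],"twist":[0,0,0],"gripper":10},
    {"travel":[31,289,0],"twist":[0,0,0],"gripper":10},
  ],
)

```text
time: 21.5
position: [546.7, -68.4, 185.5]
tcp_rot: [[-0.959, 0.284, -0.002], [0.284, 0.959, 0.0], [0.002, -0.0, -1.0]]
contact_force: [0.9, -0.2, -2.5]
gripper_width: 21.1
grip_force: 45.0
```

play_rows(
  deltas=[
    {"travel":[6,58,0],"twist":[0,0,-4],"gripper":10},
    {"travel":[12,116,0],"twist":[0,0,-8],"gripper":10},
    {"travel":[18,174,0],"twist":[0,0,-13],"gripper":10},
    {"travel":[24,230,0],"twist":[0,0,-17.5],"gripper":10},
    {"travel":[24,230,20],"twist":[0,0,-17.5],"gripper":10},
  ],
)

```text
time: 22.12
position: [589.5, 164.2, 166.2]
tcp_rot: [[-1.0, -0.027, 0.001], [-0.027, 1.0, 0.004], [-0.001, 0.004, -1.0]]
contact_force: [-1.3, -1.5, -2.2]
gripper_width: 20.9
grip_force: 45.0
```

Run:
```python
from h import *
st()
```

```text
t 22.12 p [589.5 164.2 166.2] yaw -178.5 w 20.9 F [-1.3 -1.5 -2.2] gf 45.0
```

play_rows(
  deltas=[
    {"travel":[0,0,35],"twist":[0,0,0],"gripper":10},
    {"travel":[0,0,80],"twist":[0,0,0],"gripper":10},
    {"travel":[0,0,120],"twist":[0,0,0],"gripper":10},
    {"travel":[0,0,135],"twist":[0,0,0],"gripper":10},
    {"travel":[0,0,135],"twist":[0,0,0],"gripper":10},
  ],
)

```text
time: 22.75
position: [590.1, 156.7, 31.4]
tcp_rot: [[-1.0, -0.017, 0.0], [-0.017, 1.0, -0.0], [-0.0, -0.0, -1.0]]
contact_force: [0.6, -0.3, -0.3]
gripper_width: 20.8
grip_force: 45.0
```

play_rows(
  deltas=[
    {"travel":[0,0,0],"twist":[0,0,0],"gripper":34},
    {"travel":[0,0,0],"twist":[0,0,0],"gripper":34},
    {"travel":[0,0,0],"twist":[0,0,0],"gripper":34},
    {"travel":[0,0,-40],"twist":[0,0,0],"gripper":34},
    {"travel":[0,0,-100],"twist":[0,0,0],"gripper":34},
  ],
)

```text
time: 23.38
position: [588.3, 156.7, 131.2]
tcp_rot: [[-1.0, -0.018, -0.004], [-0.018, 1.0, -0.001], [0.004, -0.001, -1.0]]
contact_force: [0.8, 1.1, 0.5]
gripper_width: 34.2
grip_force: 0.0
```

play_rows(
  deltas=[
    {"travel":[5,-30,-45],"twist":[0,0,0],"gripper":60},
    {"travel":[15,-90,-60],"twist":[0,0,0],"gripper":60},
    {"travel":[25,-151,-60],"twist":[0,0,0],"gripper":60},
    {"travel":[35,-213,-60],"twist":[0,0,0],"gripper":60},
    {"travel":[45,-274,-60],"twist":[0,0,0],"gripper":60},
  ],
)

```text
time: 24.0
position: [549.0, -119.5, 192.1]
tcp_rot: [[-1.0, -0.018, 0.001], [-0.018, 1.0, -0.0], [-0.001, -0.0, -1.0]]
contact_force: [0.7, -0.5, 0.1]
gripper_width: 59.9
grip_force: 0.0
```

play_rows(
  deltas=[
    {"travel":[10,-61,0],"twist":[0,0,0],"gripper":60},
    {"travel":[20,-122,0],"twist":[0,0,-5],"gripper":60},
    {"travel":[30,-183,0],"twist":[0,0,-10],"gripper":60},
    {"travel":[40,-244,0],"twist":[0,0,-15],"gripper":60},
    {"travel":[50,-305,0],"twist":[0,0,-20],"gripper":60},
  ],
)

```text
time: 24.62
position: [504.4, -425.2, 191.9]
tcp_rot: [[-0.932, -0.361, 0.001], [-0.361, 0.932, -0.0], [-0.001, -0.0, -1.0]]
contact_force: [1.7, -0.2, -0.7]
gripper_width: 59.8
grip_force: 0.0
```

play_rows(
  deltas=[
    {"travel":[-10,-36,30],"twist":[0,0,0],"gripper":60},
    {"travel":[-10,-36,79],"twist":[0,0,0],"gripper":60},
    {"travel":[-10,-36,79],"twist":[0,0,0],"gripper":60},
  ],
)

```text
time: 25.0
position: [524.5, -451.6, 108.6]
tcp_rot: [[-0.934, -0.358, -0.006], [-0.358, 0.934, 0.005], [0.004, 0.007, -1.0]]
contact_force: [0.0, 1.3, 0.6]
gripper_width: 59.9
grip_force: 0.0
```

Run:
```python
from h import *
hubs()
```

```text
t 25.0 p [ 524.5 -451.6  108.6] yaw -159.0 w 59.9 F [0.  1.3 0.6] gf 0.0
comp [289, 48, 62, 176, 5309] highpart 1663
   tx -16 ty -12.8..12.7 h 12.7
   tx -10 ty -12.7..12.7 h 12.9
   tx -4 ty -12.6..12.6 h 12.8
   tx 2 ty -12.6..12.5 h 12.5
   tx 8 ty -11.0..10.1 h 12.7
   tx 14 ty -10.9..10.0 h 13.4
   tx 20 ty -10.8..10.0 h 13.1
   tx 26 ty -11.2..10.4 h 12.7
   tx 32 ty -13.8..12.6 h 9.6
   tx 38 ty -16.0..14.7 h 9.2
   tx 44 ty -18.0..16.5 h 9.5
   tx 50 ty -20.8..18.9 h 9.3
   tx 56 ty -22.9..20.9 h 9.3
   tx 62 ty -22.9..21.4 h 9.2
   tx 68 ty -21.9..20.4 h 9.2
   tx 74 ty -21.8..20.3 h 9.1
   tx 80 ty -21.7..19.4 h 9.2
   tx 86 ty -21.5..19.3 h 9.2
   tx 92 ty -21.4..19.3 h 9.0
   tx 98 ty -21.3..18.4 h 9.2
   tx 104 ty -20.4..18.2 h 8.7
```

play_rows(
  deltas=[
    {"travel":[18,0,0],"twist":[0,0,0],"gripper":60},
    {"travel":[18,0,45],"twist":[0,0,0],"gripper":60},
    {"travel":[18,0,85],"twist":[0,0,0],"gripper":60},
    {"travel":[18,0,105],"twist":[0,0,0],"gripper":60},
    {"travel":[18,0,105],"twist":[0,0,0],"gripper":10},
  ],
  grip_force=45,
)

```text
time: 25.68
position: [509.6, -460.2, 8.0]
tcp_rot: [[-0.934, -0.358, -0.001], [-0.358, 0.934, 0.0], [0.001, 0.0, -1.0]]
contact_force: [0.2, -0.4, 0.2]
gripper_width: 53.8
grip_force: 0.0
```

play_rows(
  deltas=[
    {"travel":[0,0,0],"twist":[0,0,0],"gripper":10},
    {"travel":[0,0,0],"twist":[0,0,0],"gripper":10},
    {"travel":[0,0,0],"twist":[0,0,0],"gripper":10},
    {"travel":[0,0,-20],"twist":[0,0,0],"gripper":10},
    {"travel":[0,0,-60],"twist":[0,0,0],"gripper":10},
  ],
)

```text
time: 26.3
position: [509.2, -459.2, 67.8]
tcp_rot: [[-0.934, -0.358, -0.002], [-0.358, 0.934, 0.002], [0.002, 0.003, -1.0]]
contact_force: [0.6, -0.7, -1.0]
gripper_width: 20.4
grip_force: 45.0
```

play_rows(
  deltas=[
    {"travel":[0,0,-40],"twist":[0,0,0],"gripper":10},
    {"travel":[0,0,-90],"twist":[0,0,0],"gripper":10},
    {"travel":[0,0,-120],"twist":[0,0,0],"gripper":10},
    {"travel":[0,0,-120],"twist":[0,0,0],"gripper":10},
  ],
)

```text
time: 26.8
position: [511.6, -461.1, 192.1]
tcp_rot: [[-0.934, -0.358, 0.005], [-0.358, 0.934, -0.004], [-0.003, -0.006, -1.0]]
contact_force: [0.2, 0.4, -1.6]
gripper_width: 20.4
grip_force: 45.0
```

play_rows(
  deltas=[
    {"travel":[-27,47,0],"twist":[0,0,0],"gripper":10},
    {"travel":[-54,94,0],"twist":[0,0,0],"gripper":10},
    {"travel":[-82,142,0],"twist":[0,0,0],"gripper":10},
    {"travel":[-110,191,0],"twist":[0,0,0],"gripper":10},
    {"travel":[-138,240,0],"twist":[0,0,0],"gripper":10},
  ],
)

```text
time: 27.42
position: [552.4, -184.5, 187.0]
tcp_rot: [[-0.934, -0.358, -0.001], [-0.358, 0.934, 0.0], [0.001, 0.001, -1.0]]
contact_force: [1.0, 0.9, -0.3]
gripper_width: 20.5
grip_force: 45.0
```

play_rows(
  deltas=[
    {"travel":[-27,48,0],"twist":[0,0,4],"gripper":10},
    {"travel":[-54,96,0],"twist":[0,0,9],"gripper":10},
    {"travel":[-81,144,0],"twist":[0,0,14],"gripper":10},
    {"travel":[-108,192,0],"twist":[0,0,20],"gripper":10},
    {"travel":[-133,232,0],"twist":[0,0,20],"gripper":10},
  ],
)

```text
time: 28.05
position: [593.3, 80.2, 186.9]
tcp_rot: [[-1.0, -0.017, -0.001], [-0.017, 1.0, -0.0], [0.001, -0.0, -1.0]]
contact_force: [0.1, -0.7, -0.9]
gripper_width: 20.5
grip_force: 45.0
```

play_rows(
  deltas=[
    {"travel":[0,0,0],"twist":[0,0,0],"gripper":10},
    {"travel":[0,0,20],"twist":[0,0,0],"gripper":10},
  ],
)

```text
time: 28.3
position: [594.5, 77.9, 167.9]
tcp_rot: [[-1.0, -0.018, 0.002], [-0.018, 1.0, -0.0], [-0.001, -0.0, -1.0]]
contact_force: [-0.2, 0.0, -2.0]
gripper_width: 20.5
grip_force: 45.0
```

Run:
```python
from h import *
st(); grab("scene","s7.png")
```

```text
t 28.3 p [594.5  77.9 167.9] yaw -178.9 w 20.5 F [-0.2  0.  -2. ] gf 45.0
```

View pics/s7.png

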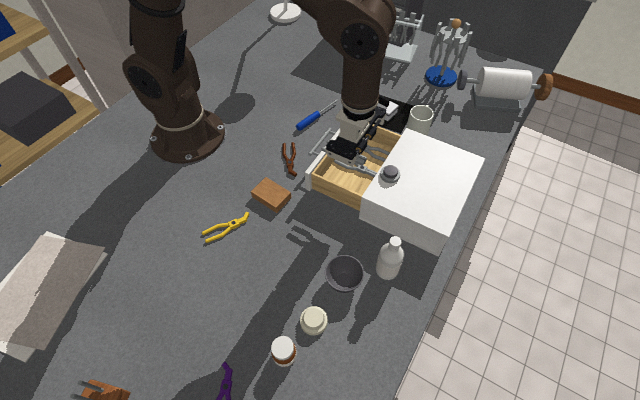

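The scene view shows the third pliers over the drawer at about (365,168) and no grey pliers left on the bench. Lowering and releasing.

play_rows(
  deltas=[
    {"travel":[0,0,35],"twist":[0,0,0],"gripper":10},
    {"travel":[0,0,80],"twist":[0,0,0],"gripper":10},
    {"travel":[0,0,120],"twist":[0,0,0],"gripper":10},
    {"travel":[0,0,136],"twist":[0,0,0],"gripper":10},
    {"travel":[0,0,136],"twist":[0,0,0],"gripper":10},
  ],
)

```text
time: 28.98
position: [594.8, 76.8, 32.0]
tcp_rot: [[-1.0, -0.016, 0.001], [-0.016, 1.0, -0.001], [-0.001, -0.001, -1.0]]
contact_force: [0.0, -0.5, -1.3]
gripper_width: 20.9
grip_force: 47.1
```

play_rows(
  deltas=[
    {"travel":[0,0,0],"twist":[0,0,0],"gripper":34},
    {"travel":[0,0,0],"twist":[0,0,0],"gripper":34},
    {"travel":[0,0,0],"twist":[0,0,0],"gripper":34},
    {"travel":[0,0,-40],"twist":[0,0,0],"gripper":34},
    {"travel":[0,0,-100],"twist":[0,0,0],"gripper":34},
  ],
)

```text
time: 29.6
position: [592.7, 77.6, 131.3]
tcp_rot: [[-1.0, -0.018, -0.004], [-0.018, 1.0, -0.001], [0.004, -0.001, -1.0]]
contact_force: [1.1, 0.1, 0.3]
gripper_width: 33.7
grip_force: 0.0
```

play_rows(
  deltas=[
    {"travel":[10,10,-50],"twist":[0,0,0],"gripper":0},
    {"travel":[60,30,-60],"twist":[0,0,0],"gripper":0},
    {"travel":[115,50,-60],"twist":[0,0,0],"gripper":0},
    {"travel":[170,70,-60],"twist":[0,0,0],"gripper":0},
    {"travel":[212,82,-60],"twist":[0,0,0],"gripper":0},
  ],
)

```text
time: 30.22
position: [378.3, 156.8, 191.9]
tcp_rot: [[-1.0, -0.019, 0.0], [-0.019, 1.0, 0.0], [-0.0, 0.0, -1.0]]
contact_force: [0.5, -0.3, 0.9]
gripper_width: 0.6
grip_force: 0.0
```

Run:
```python
from h import *
st(); c,im,d=grab("scene","s8.png"); print(look("scene",c,"cassette"),[ (r,pix(c,r[1])) for r in look("scene",c,"pliers1")])
cv2.imwrite("pics/s8c.png",cv2.resize(im[60:260,260:500],None,fx=3,fy=3))
W=cloud(c,d); x,y,z=W[...,0],W[...,1],W[...,2]
m=(z>28)&(z<95)&(x>495)&(x<640)&(y>45)&(y<275); print("max height in drawer",np.percentile(W[m][:,2],[50,90,99]))
```

```text
t 30.23 p [378.3 156.8 191.9] yaw -178.9 w 0.6 F [ 0.5 -0.3  0.9] gf 0.0
[(0.63, array([515., 432.,  39.]))] [((0.83, array([ 351., -219.,   14.])), array([226., 226.])), ((0.75, array([569., 144.,  34.])), array([355., 168.])), ((0.75, array([ 616., -537.,   18.])), array([225., 383.])), ((0.67, array([573., 231.,  36.])), array([369., 150.])), ((0.63, array([360.,  88.,  13.])), array([289., 157.])), ((0.45, array([582.,  82.,  34.])), array([349., 183.]))]
max height in drawer [35.09999848 70.52558843 88.94858889]
```

View pics/s8c.png

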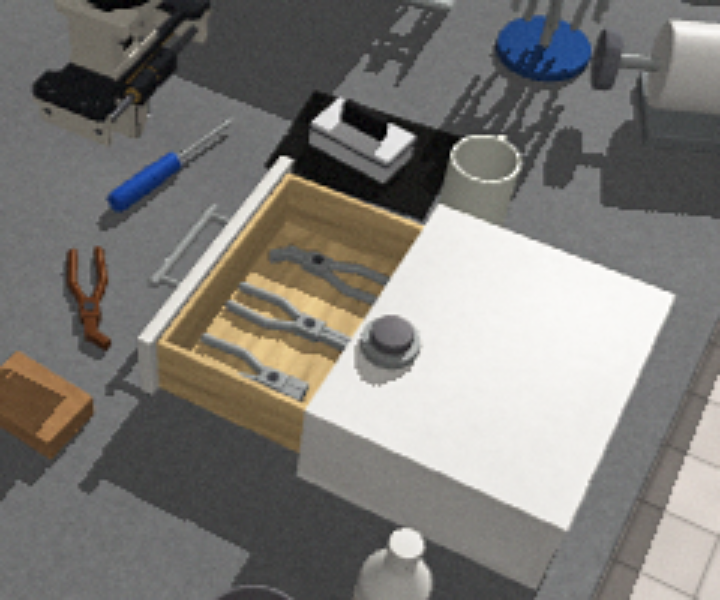

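All three pliers lie in the drawer (crop (320,262), (308,323), (272,378)) and the cassette stands on the mat at (362,140). Pushing the drawer shut.

play_rows(
  deltas=[
    {"travel":[0,0,45],"twist":[0,0,0],"gripper":0},
    {"travel":[0,0,95],"twist":[0,0,0],"gripper":0},
    {"travel":[0,0,128],"twist":[0,0,0],"gripper":0},
    {"travel":[-10,0,128],"twist":[0,0,0],"gripper":0},
    {"travel":[-30,0,128],"twist":[0,0,0],"gripper":0},
  ],
)

```text
time: 31.0
position: [412.3, 156.7, 64.5]
tcp_rot: [[-1.0, -0.017, 0.0], [-0.017, 1.0, 0.0], [-0.0, 0.0, -1.0]]
contact_force: [0.1, -0.1, -0.6]
gripper_width: 0.3
grip_force: 0.0
```

play_rows(
  deltas=[
    {"travel":[-15,0,0],"twist":[0,0,0],"gripper":0},
    {"travel":[-35,0,0],"twist":[0,0,0],"gripper":0},
    {"travel":[-60,0,0],"twist":[0,0,0],"gripper":0},
    {"travel":[-85,0,0],"twist":[0,0,0],"gripper":0},
    {"travel":[-110,0,0],"twist":[0,0,0],"gripper":0},
  ],
)

```text
time: 31.62
position: [522.3, 158.6, 64.8]
tcp_rot: [[-1.0, -0.017, 0.001], [-0.017, 1.0, 0.001], [-0.001, 0.001, -1.0]]
contact_force: [-1.1, 1.0, 0.9]
gripper_width: 0.3
grip_force: 0.9
```

play_rows(
  deltas=[
    {"travel":[-15,0,0],"twist":[0,0,0],"gripper":0},
    {"travel":[-30,0,0],"twist":[0,0,0],"gripper":0},
    {"travel":[-45,0,0],"twist":[0,0,0],"gripper":0},
    {"travel":[-55,0,0],"twist":[0,0,0],"gripper":0},
    {"travel":[-60,0,0],"twist":[0,0,0],"gripper":0},
  ],
)

```text
time: 32.25
position: [581.2, 159.6, 63.6]
tcp_rot: [[-1.0, -0.017, 0.0], [-0.017, 1.0, -0.0], [-0.0, -0.0, -1.0]]
contact_force: [-1.8, -0.7, 1.8]
gripper_width: 0.6
grip_force: 0.8
```

play_rows(
  deltas=[
    {"travel":[-3,0,0],"twist":[0,0,0],"gripper":0},
    {"travel":[-5,0,0],"twist":[0,0,0],"gripper":0},
    {"travel":[-8,0,0],"twist":[0,0,0],"gripper":0},
    {"travel":[-8,0,0],"twist":[0,0,0],"gripper":0},
  ],
)

```text
time: 32.75
position: [588.8, 159.8, 63.6]
tcp_rot: [[-1.0, -0.017, 0.0], [-0.017, 1.0, 0.0], [-0.0, 0.0, -1.0]]
contact_force: [-1.3, -0.2, -0.6]
gripper_width: 0.6
grip_force: 0.3
```

play_rows(
  deltas=[
    {"travel":[-2,0,0],"twist":[0,0,0],"gripper":0},
    {"travel":[-4,0,0],"twist":[0,0,0],"gripper":0},
    {"travel":[-4,0,0],"twist":[0,0,0],"gripper":0},
  ],
)

```text
time: 33.12
position: [589.0, 159.8, 63.2]
tcp_rot: [[-1.0, -0.018, -0.006], [-0.018, 1.0, -0.001], [0.007, -0.001, -1.0]]
contact_force: [-13.9, -2.0, 8.9]
gripper_width: 0.4
grip_force: 6.6
```

play_rows(
  deltas=[
    {"travel":[25,0,0],"twist":[0,0,0],"gripper":0},
    {"travel":[30,0,-50],"twist":[0,0,0],"gripper":0},
    {"travel":[30,0,-110],"twist":[0,0,0],"gripper":0},
    {"travel":[0,-10,-160],"twist":[0,0,0],"gripper":0},
    {"travel":[-50,-30,-165],"twist":[0,0,0],"gripper":0},
  ],
)

```text
time: 33.75
position: [645.6, 132.8, 234.7]
tcp_rot: [[-1.0, -0.02, 0.009], [-0.02, 1.0, 0.003], [-0.009, 0.003, -1.0]]
contact_force: [1.0, -0.8, -0.6]
gripper_width: 0.4
grip_force: 0.0
```

play_rows(
  deltas=[
    {"travel":[-45,-20,0],"twist":[0,0,0],"gripper":0},
    {"travel":[-45,-20,0],"twist":[0,0,0],"gripper":0},
    {"travel":[-45,-20,0],"twist":[0,0,0],"gripper":0},
  ],
)

```text
time: 34.12
position: [688.2, 111.9, 228.3]
tcp_rot: [[-1.0, -0.018, -0.001], [-0.018, 1.0, 0.0], [0.001, 0.0, -1.0]]
contact_force: [-1.2, 0.6, -1.6]
gripper_width: 0.8
grip_force: 0.0
```

Run:
```python
from h import *
s=st(); R=np.array(s["tcp_rot"]); p=np.array(s["position"])
for n in ("wrist","scene","side"):
    c,im,d=grab(n,n+"9.png"); W=cloud(c,d); x,y,z=W[...,0],W[...,1],W[...,2]
    m=(z>128)&(z<140)&(x>650)&(x<740)&(y>60)&(y<160); P=W[m]
    if len(P)>20: q=cv2.minAreaRect(P[:,:2].astype(np.float32)); print(n,len(P),q,np.median(P[:,2])); print("delta",R.T@(np.array([*q[0],134])-p))
    m=(z>85)&(z<107)&(x>590)&(x<660)&(y>30)&(y<280); P=W[m]
    if len(P)>20: print("front",np.percentile(P[:,0],[1,5,50]), "cas",look(n,c,"cassette"))
```

```text
t 34.12 p [688.2 111.9 228.3] yaw -179.0 w 0.8 F [-1.2  0.6 -1.6] gf 0.0
wrist 2015 ((690.781494140625, 111.99330139160156), (39.10803985595703, 38.50259780883789), 57.039764404296875) 132.72953387059016
delta [-2.62331597e+00 -3.86051371e-03  9.42914148e+01]
front [638.80403547 640.1131623  648.2874052 ] cas [(0.71, array([546., 413.,  11.]))]
scene 138 ((691.56884765625, 111.24981689453125), (37.74051284790039, 37.625701904296875), 82.9002456665039) 133.89028990363335
delta [-3.39747866 -0.76107003 94.29061663]
front [640.2542368  641.39632273 646.82300039] cas [(0.85, array([492., 424.,  39.]))]
side 75 ((687.6634521484375, 111.27684783935547), (35.838565826416016, 34.820011138916016), 5.935741424560547) 132.92893341238278
delta [ 0.50683763 -0.66539489 94.29291685]
front [635.27066016 636.92674753 644.10486239] cas [(0.91, array([494., 427.,  38.]))]
```

View pics/wrist9.png

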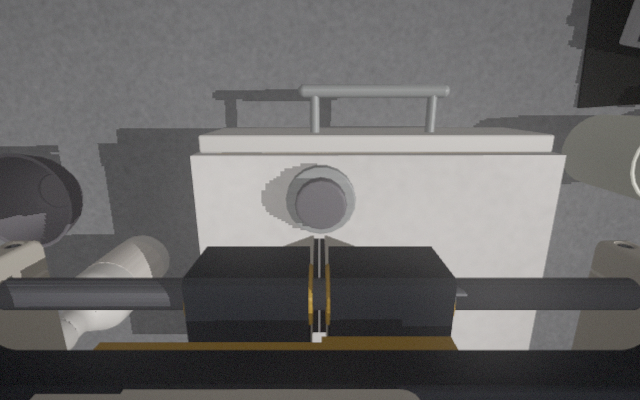

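The drawer is flush (panel at row 140) and the button at (321,203) sits under the closed fingers. Pressing.

play_rows(
  deltas=[
    {"travel":[-2,0,40],"twist":[0,0,0],"gripper":0},
    {"travel":[-2,0,75],"twist":[0,0,0],"gripper":0},
    {"travel":[-2,0,92],"twist":[0,0,0],"gripper":0},
    {"travel":[-2,0,98],"twist":[0,0,0],"gripper":0},
    {"travel":[-2,0,102],"twist":[0,0,0],"gripper":0},
  ],
)

```text
time: 35.05
position: [691.0, 111.7, 127.9]
tcp_rot: [[-1.0, -0.017, 0.001], [-0.017, 1.0, 0.0], [-0.001, 0.0, -1.0]]
contact_force: [-3.0, -0.7, 4.9]
gripper_width: 0.6
grip_force: 2.1
```

play_rows(
  deltas=[
    {"travel":[0,0,2],"twist":[0,0,0],"gripper":0},
    {"travel":[0,0,4],"twist":[0,0,0],"gripper":0},
    {"travel":[0,0,4],"twist":[0,0,0],"gripper":0},
  ],
)

```text
time: 35.42
position: [691.1, 111.8, 126.1]
tcp_rot: [[-1.0, -0.017, 0.003], [-0.017, 1.0, 0.001], [-0.003, 0.001, -1.0]]
contact_force: [-8.7, -2.6, 19.4]
gripper_width: 0.7
grip_force: 9.8
```

Fully down (19 N against the stop). Releasing and backing off.

play_rows(
  deltas=[
    {"travel":[0,0,-10],"twist":[0,0,0],"gripper":0},
    {"travel":[0,0,-60],"twist":[0,0,0],"gripper":0},
    {"travel":[0,0,-120],"twist":[0,0,0],"gripper":0},
    {"travel":[60,0,-130],"twist":[0,0,0],"gripper":0},
    {"travel":[110,0,-130],"twist":[0,0,0],"gripper":0},
  ],
)

```text
time: 36.05
position: [580.5, 110.0, 254.9]
tcp_rot: [[-1.0, -0.017, 0.005], [-0.017, 1.0, 0.001], [-0.005, 0.001, -1.0]]
contact_force: [-0.8, -0.2, -0.3]
gripper_width: 0.2
grip_force: 0.0
```

play_rows(
  deltas=[
    {"travel":[0,0,0],"twist":[0,0,0],"gripper":0},
    {"travel":[0,0,0],"twist":[0,0,0],"gripper":0},
  ],
)

```text
time: 36.3
position: [581.6, 109.6, 253.6]
tcp_rot: [[-1.0, -0.017, 0.002], [-0.017, 1.0, 0.0], [-0.002, 0.0, -1.0]]
contact_force: [0.6, -1.3, -0.5]
gripper_width: 0.8
grip_force: 0.0
```

Run:
```python
from h import *
st(); c,im,d=grab("side","side10.png"); W=cloud(c,d); x,y,z=W[...,0],W[...,1],W[...,2]
m=(abs(x-691)<12)&(abs(y-111)<12)&(z>115); print("btn z",np.median(W[m][:,2]))
print("cas",look("side",c,"cassette"))
m=(z>85)&(z<107)&(x>590)&(x<660)&(y>30)&(y<280); print("front",np.percentile(W[m][:,0],[1,5,50]))
```

```text
t 36.3 p [581.6 109.6 253.6] yaw -179.0 w 0.8 F [ 0.6 -1.3 -0.5] gf 0.0
btn z 133.47402093371642
cas [(0.89, array([492., 427.,  38.])), (0.59, array([648., 397.,  61.]))]
front [635.28420208 636.78412795 644.24154477]
```

View pics/side10.png

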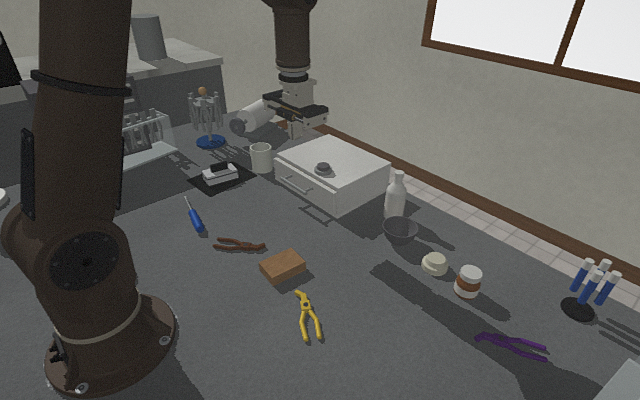

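The side view shows the drawer shut, the button up at (323,168), the cassette on the mat at (220,173), and the other things in place. Handing in.

```bash
python3 -c "
from bench import arm
print(arm.sign_off())"
```

```text
the job is handed in; nothing more can be done
None
```

I handed the job in at about 36 s. The cassette stands on the mat, all three grey pliers are in the shut drawer, and the start button was pressed fully down and is up again; `sign_off` returned no verdict.

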